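# Mark the ken blanks

## Task

Lay every loose ken blank that is on the shelf level in the V saddles of the rack, one to a saddle, either way round, with a flat face of its waist up, and press the spring-nosed punch squarely on the dot of that upper face: a steady push with the nose sunk about half-way, then straight up without sliding. Mark the pale one first, then the golden, the red and the dark, whichever of them are there, so that no dark dust is carried to paler wood. Finish with all blanks resting in their saddles and the punch hanging by its collar, upright, in its slotted walnut stand; leave the yellow ball, the horn disk and the jar alone.

Things in the scene. Friction and masses are not known exactly. Their poses are not given: they have to be found in the camera images.
- ken_pale: pale pine ken blank, 70 g, may be absent (None). Origin: axis, mid-waist; x runs to the spike. Waist: x -22 to 22 mm, 26 mm square, a black 12 mm dot centred on each of its 4 long faces: any may be up, dot 13 mm above the origin. Round necks, 18 mm diameter, to x = -56 and +56; then a 36 mm spike at +x, a 23 mm wide, 8 mm long collar at -x. Starts lying on its waist, axis 13 mm up
- ken_gold: golden-orange mulberry ken blank, 70 g, may be absent (None). Origin: axis, mid-waist; x runs to the spike. Waist: x -22 to 22 mm, 26 mm square, a black 12 mm dot centred on each of its 4 long faces: any may be up, dot 13 mm above the origin. Round necks, 18 mm diameter, to x = -56 and +56; then a 36 mm spike at +x, a 23 mm wide, 8 mm long collar at -x. Starts lying on its waist, axis 13 mm up
- ken_red: red cherry ken blank, 70 g, may be absent (None). Origin: axis, mid-waist; x runs to the spike. Waist: x -22 to 22 mm, 26 mm square, a white 12 mm dot centred on each of its 4 long faces: any may be up, dot 13 mm above the origin. Round necks, 18 mm diameter, to x = -56 and +56; then a 36 mm spike at +x, a 23 mm wide, 8 mm long collar at -x. Starts lying on its waist, axis 13 mm up
- ken_dark: dark walnut ken blank, 70 g, may be absent (None). Origin: axis, mid-waist; x runs to the spike. Waist: x -22 to 22 mm, 26 mm square, a white 12 mm dot centred on each of its 4 long faces: any may be up, dot 13 mm above the origin. Round necks, 18 mm diameter, to x = -56 and +56; then a 36 mm spike at +x, a 23 mm wide, 8 mm long collar at -x. Starts lying on its waist, axis 13 mm up
- rack: fixed wooden rack, origin under its centre, base 110 (x) by 290 (y) by 10 mm. Two walls across it at x = -36 and +36 mm, 12 mm thick, 46 mm high, each with four 90-degree V notches, bottoms 30 mm up, at y = -112.5, -37.5, 37.5, 112.5 mm. A ken lies along x, necks in a notch pair, waist in the clear 60 mm gap between the walls (8 mm play each way), upper face 55.7 mm above the shelf
- saddle0 (a point): where the origin of a ken blank lies when it is seated in the y = -112.5 mm saddle of the rack (each saddle is a pair of V notches); axes are the rack's
- saddle1 (a point): where the origin of a ken blank lies when it is seated in the y = -37.5 mm saddle of the rack (each saddle is a pair of V notches); axes are the rack's
- saddle2 (a point): where the origin of a ken blank lies when it is seated in the y = 37.5 mm saddle of the rack (each saddle is a pair of V notches); axes are the rack's
- saddle3 (a point): where the origin of a ken blank lies when it is seated in the y = 112.5 mm saddle of the rack (each saddle is a pair of V notches); axes are the rack's
- punch: marking punch, 160 g, round; z points from nose to head. Origin: centre of the underside of its brass collar (40 mm diameter, 6 thick). Above: black grip, 18 mm diameter, z 6 to 52 mm; brass head, 30 mm diameter, to 62. Below: barrel, 15 mm diameter, to -18; sprung flat-ended nose, 12 mm diameter, to -32. Starts hanging in the stand by its collar
- punch_tip (a point): centre of the flat end of the punch's nose (32 mm below the punch's origin when not pressed)
- punch_nose (a joint): how far the punch's nose is pushed in, 0 to 0.006 m; the spring gives 4 N at 0, 8.5 N at 0.003 and 13 N at 0.006, where it bottoms and the force grows hard
- stand: fixed slotted walnut stand, 70 (x) by 76 (y) by 50 mm high, origin under its centre. A slot 24 mm wide, open to -x, runs along x to x = +18 mm between two arms whose flat tops, 50 mm up, carry the punch's collar; slot floor 10 mm above the shelf
- stand_seat (a point): where the punch's origin lies when it hangs in the stand (on the slot's centre line, level with the arm tops; 10 mm either way along the slot is fine)
- tama: yellow lacquered ball, 60 mm, resting in a walnut ring (48 mm across, 14 mm high); origin at its centre. Leave alone
- horn_disk: horn polishing disk, 70 mm across, 14 mm thick, origin at the centre of its underside. Leave alone
- jar: squat stoneware jar, 88 mm across, 64 mm high, origin at the centre of its underside. Leave alone
Things that resemble listed ones, but are neither listed nor needed, are in the scene too. Leave any blue or purple look-alike of the ken_dark alone.

How it is judged:
On the way, in this order (a step that is already met when the one before it is completed fails the run):
1. the pale pine ken, in a saddle, is pressed with the punch on its upper dot: 6 to 22 N for 0.3 s, within 6 mm of centre, square within 0.12 rad (contact force between punch and ken_pale between 6 and 22 N and horizontal distance between punch_tip and ken_pale below 0.006 m and (angle between the z axis of punch and the y axis of ken_pale, either way round below 0.12 rad or angle between the z axis of punch and the z axis of ken_pale, either way round below 0.12 rad) and (distance between ken_pale and saddle0 below 0.009 m or distance between ken_pale and saddle1 below 0.009 m or distance between ken_pale and saddle2 below 0.009 m or distance between ken_pale and saddle3 below 0.009 m) and angle between the x axis of ken_pale and the x axis of rack, either way round below 0.07 rad and angle between ken_pale's own x axis and vertical between 1.51 and 1.63 rad), for 0.3 s.
2. the punch is lifted straight off the pale pine ken: nose clear, within 10 mm sideways of the dot, ken still in its saddle (contact force between punch and ken_pale below 0.3 N and horizontal distance between punch_tip and ken_pale below 0.01 m and distance between punch_tip and ken_pale between 0.019 and 0.05 m and (distance between ken_pale and saddle0 below 0.009 m or distance between ken_pale and saddle1 below 0.009 m or distance between ken_pale and saddle2 below 0.009 m or distance between ken_pale and saddle3 below 0.009 m) and angle between the x axis of ken_pale and the x axis of rack, either way round below 0.07 rad and angle between ken_pale's own x axis and vertical between 1.51 and 1.63 rad).
3. the golden ken, in a saddle, is pressed with the punch on its upper dot: 6 to 22 N for 0.3 s, within 6 mm of centre, square within 0.12 rad (contact force between punch and ken_gold between 6 and 22 N and horizontal distance between punch_tip and ken_gold below 0.006 m and (angle between the z axis of punch and the y axis of ken_gold, either way round below 0.12 rad or angle between the z axis of punch and the z axis of ken_gold, either way round below 0.12 rad) and (distance between ken_gold and saddle0 below 0.009 m or distance between ken_gold and saddle1 below 0.009 m or distance between ken_gold and saddle2 below 0.009 m or distance between ken_gold and saddle3 below 0.009 m) and angle between the x axis of ken_gold and the x axis of rack, either way round below 0.07 rad and angle between ken_gold's own x axis and vertical between 1.51 and 1.63 rad), for 0.3 s.
4. the punch is lifted straight off the golden ken: nose clear, within 10 mm sideways of the dot, ken still in its saddle (contact force between punch and ken_gold below 0.3 N and horizontal distance between punch_tip and ken_gold below 0.01 m and distance between punch_tip and ken_gold between 0.019 and 0.05 m and (distance between ken_gold and saddle0 below 0.009 m or distance between ken_gold and saddle1 below 0.009 m or distance between ken_gold and saddle2 below 0.009 m or distance between ken_gold and saddle3 below 0.009 m) and angle between the x axis of ken_gold and the x axis of rack, either way round below 0.07 rad and angle between ken_gold's own x axis and vertical between 1.51 and 1.63 rad).
5. the red cherry ken, in a saddle, is pressed with the punch on its upper dot: 6 to 22 N for 0.3 s, within 6 mm of centre, square within 0.12 rad (contact force between punch and ken_red between 6 and 22 N and horizontal distance between punch_tip and ken_red below 0.006 m and (angle between the z axis of punch and the y axis of ken_red, either way round below 0.12 rad or angle between the z axis of punch and the z axis of ken_red, either way round below 0.12 rad) and (distance between ken_red and saddle0 below 0.009 m or distance between ken_red and saddle1 below 0.009 m or distance between ken_red and saddle2 below 0.009 m or distance between ken_red and saddle3 below 0.009 m) and angle between the x axis of ken_red and the x axis of rack, either way round below 0.07 rad and angle between ken_red's own x axis and vertical between 1.51 and 1.63 rad), for 0.3 s.
6. the punch is lifted straight off the red cherry ken: nose clear, within 10 mm sideways of the dot, ken still in its saddle (contact force between punch and ken_red below 0.3 N and horizontal distance between punch_tip and ken_red below 0.01 m and distance between punch_tip and ken_red between 0.019 and 0.05 m and (distance between ken_red and saddle0 below 0.009 m or distance between ken_red and saddle1 below 0.009 m or distance between ken_red and saddle2 below 0.009 m or distance between ken_red and saddle3 below 0.009 m) and angle between the x axis of ken_red and the x axis of rack, either way round below 0.07 rad and angle between ken_red's own x axis and vertical between 1.51 and 1.63 rad).
7. the dark walnut ken, in a saddle, is pressed with the punch on its upper dot: 6 to 22 N for 0.3 s, within 6 mm of centre, square within 0.12 rad (contact force between punch and ken_dark between 6 and 22 N and horizontal distance between punch_tip and ken_dark below 0.006 m and (angle between the z axis of punch and the y axis of ken_dark, either way round below 0.12 rad or angle between the z axis of punch and the z axis of ken_dark, either way round below 0.12 rad) and (distance between ken_dark and saddle0 below 0.009 m or distance between ken_dark and saddle1 below 0.009 m or distance between ken_dark and saddle2 below 0.009 m or distance between ken_dark and saddle3 below 0.009 m) and angle between the x axis of ken_dark and the x axis of rack, either way round below 0.07 rad and angle between ken_dark's own x axis and vertical between 1.51 and 1.63 rad), for 0.3 s.
8. the punch is lifted straight off the dark walnut ken: nose clear, within 10 mm sideways of the dot, ken still in its saddle (contact force between punch and ken_dark below 0.3 N and horizontal distance between punch_tip and ken_dark below 0.01 m and distance between punch_tip and ken_dark between 0.019 and 0.05 m and (distance between ken_dark and saddle0 below 0.009 m or distance between ken_dark and saddle1 below 0.009 m or distance between ken_dark and saddle2 below 0.009 m or distance between ken_dark and saddle3 below 0.009 m) and angle between the x axis of ken_dark and the x axis of rack, either way round below 0.07 rad and angle between ken_dark's own x axis and vertical between 1.51 and 1.63 rad).
At the end, for the whole second after the job is handed in: each ken present rests in a saddle (within 9 mm of the seated point, level and in line within about 0.06 rad, a flat face up within 0.15 rad); the punch hangs in its stand (within 16 mm of the seat point, 3 mm in height, upright within 0.08 rad); all at rest ((distance between ken_pale and saddle0 below 0.009 m or distance between ken_pale and saddle1 below 0.009 m or distance between ken_pale and saddle2 below 0.009 m or distance between ken_pale and saddle3 below 0.009 m) and angle between the x axis of each of ken_pale, ken_gold, ken_red, ken_dark and the x axis of rack, either way round below 0.07 rad and angle between ken_pale's own x axis and vertical between 1.51 and 1.63 rad and linear speed of each of ken_pale, ken_gold, ken_red, ken_dark, punch below 0.02 m/s and (angle between ken_pale's own y axis and vertical below 0.15 rad or angle between ken_pale's own y axis and vertical above 2.99 rad or angle between ken_pale's own z axis and vertical below 0.15 rad or angle between ken_pale's own z axis and vertical above 2.99 rad) and (distance between ken_gold and saddle0 below 0.009 m or distance between ken_gold and saddle1 below 0.009 m or distance between ken_gold and saddle2 below 0.009 m or distance between ken_gold and saddle3 below 0.009 m) and angle between ken_gold's own x axis and vertical between 1.51 and 1.63 rad and (angle between ken_gold's own y axis and vertical below 0.15 rad or angle between ken_gold's own y axis and vertical above 2.99 rad or angle between ken_gold's own z axis and vertical below 0.15 rad or angle between ken_gold's own z axis and vertical above 2.99 rad) and (distance between ken_red and saddle0 below 0.009 m or distance between ken_red and saddle1 below 0.009 m or distance between ken_red and saddle2 below 0.009 m or distance between ken_red and saddle3 below 0.009 m) and angle between ken_red's own x axis and vertical between 1.51 and 1.63 rad and (angle between ken_red's own y axis and vertical below 0.15 rad or angle between ken_red's own y axis and vertical above 2.99 rad or angle between ken_red's own z axis and vertical below 0.15 rad or angle between ken_red's own z axis and vertical above 2.99 rad) and (distance between ken_dark and saddle0 below 0.009 m or distance between ken_dark and saddle1 below 0.009 m or distance between ken_dark and saddle2 below 0.009 m or distance between ken_dark and saddle3 below 0.009 m) and angle between ken_dark's own x axis and vertical between 1.51 and 1.63 rad and (angle between ken_dark's own y axis and vertical below 0.15 rad or angle between ken_dark's own y axis and vertical above 2.99 rad or angle between ken_dark's own z axis and vertical below 0.15 rad or angle between ken_dark's own z axis and vertical above 2.99 rad) and distance between punch and stand_seat below 0.016 m and z of punch in the frame of stand between 0.047 and 0.053 m and angle between punch's own z axis and vertical below 0.08 rad); the robot touches nothing.
It fails at once if the yellow ball is shifted by more than 25 mm (distance of tama from where it was at the start of the episode above 0.025 m).
It fails at once if the horn disk is shifted by more than 25 mm (distance of horn_disk from where it was at the start of the episode above 0.025 m).
It fails at once if the jar is shifted by more than 25 mm (distance of jar from where it was at the start of the episode above 0.025 m).
Of ken_pale, ken_gold, ken_red, ken_dark only 3 to 4 are there at a start; the rules pass over those that are not, and their reading is None.
At some moment in a run one of ken_pale, ken_gold, ken_red, ken_dark may be knocked a few centimetres aside while the robot is not near it.
Once in a run the grip may slacken for a moment while it holds something.
It also fails if it takes over 210 s, if anything falls off the work surface, if the arm or the gripper's body presses on something with over 40 N, if the wrist force passes 120 N, or if a joint passes its speed limit or range.

## Robot

A 7-joint arm with a two-finger parallel gripper is mounted at the origin on the work surface. World frame = base frame: x ahead of the robot, y to its left, z up, the work surface at z = 0. Lengths are in m, angles in rad, forces in N, time in s.
With the tool pointing down it reaches from about 0.35 to 0.9 m from the base axis. Payload 8.1 kg.
Tool frame: the origin (TCP) lies on the centre line of the jaws, within the pads' length; the fingertips stand 14 mm ahead of it and the grasp point (between the pads) lies 5 mm behind it; z points along the fingers, y is the direction in which the jaws open and shut (so a half turn about z gives the same grasp; the last joint's range is limited). The gripper opens to 92 mm and grips with 3 to 60 N. Pads are 19 mm wide; open, the fingers measure 130 mm over their backs; the gripper's body (75 mm by 190 mm) begins 47 mm behind the grasp point.
Start: joints at [1.224, 0.434, 0.025, 1.573, -0.012, 1.134, -0.075], TCP at [0.151, -0.607, 0.203] pointing down, gripper open.
Joint ranges: [-2.62, 2.62], [-0.44, 2.09], [-1.27, 1.32], [0.08, 2.57], [-1.32, 4.46], [0.12, 2], [-2.74, 2.74]. Speed limits (rad/s): [2.22, 2.22, 3.01, 3.01, 3.14, 3.14, 3.14].

## Interface

Orientations are given as a rotation vector (axis times angle).
In Python, from cell import observe, eyes, arm gives the robot as it stands.
- The arm moves only by the tool step_arm, never from a script. Its argument "series" is a list that holds one entry, the list of rows, each a list of 5 numbers: the finger opening in m, from 0 to 0.0918, then the shift along the world's x, y, z in m, then the turn about the world's z in degrees. In form: [[[hand, dx, dy, dz, spin], ...]]. A call has 1 to 20 rows; each row is the pose to reach, as a shift and turn from the pose measured when the call began; what a row does not reach only later rows make up. A row lasts 1/12 s, in which the tool goes at most 41.7 mm and 7.16 degrees, less where a joint would pass 70% of its speed; a pose out of reach is approached as far as the arm can. A call with a gripper value outside its range is refused whole. The fingers move at their own pace and stop on an object; "squeeze" is the grip in N (left out, the last holds). Time passes only in rows, so rows that repeat a pose let the fingers close. It gives the time, the measured TCP pose, the force and the opening at its end, in the units of the state.
- observe(): the state, without advancing time (a new reading comes with each control period).
- eyes.get_image(name): name is "scene" or "top"; returns (picture, depth): 420x560x3 uint8, red, green, blue; 420x560 float32, m along the optical axis (not along the pixel's ray), 0 where there is no reading.
- eyes.camera_params(name): a dict with "intrinsics" (3x3 intrinsics, pixels), "position" and "attitude" of the camera in the world. Camera axes: x right, y down, z forward; pixel columns grow to the right and rows downward; lengths in m; the calibration is good to about 2 mm. A picture is of the moment at which its call begins. camera_params takes no time and is no camera call.
- arm.sign_off(): hands the job in, once; it reports no verdict.
The state is a dict: "clock": time; "joints": joint angles; "dq": joint speeds; "joint_efforts": joint torques, N m; "position": TCP position; "ee_rot": TCP orientation; "force": force on the tool from outside, world axes, zero at the start; "ft_torque": the same for the moment, N m; "width": opening from 0.0 (shut) to 1.0 (fully open).
Only numpy, scipy, OpenCV 4.12 (cv2) and the standard library are available. Lean on these libraries where they do the work, as an engineer would, in place of code of your own. Each camera call takes 0.05 s, during which the arm holds its last target.

## Working session

There is one attempt and no reset: what is moved stays moved. The work goes in short steps, Python scripts to look and compute and a tool call to move; the robot and the scene stay as the last step left them, time stands still between calls to the robot, and variables do not carry over. Pictures are saved under pics/ and viewed, and the job is handed in when it is done.

Besides the shell and the picture viewer there is one more tool, called after "Request:" as name(argument=value, ...) on one line, values as JSON. step_arm: Moves the arm, as the interface text tells. Its arguments: {"type":"object","properties":{"series":{"type":"array"},"squeeze":{"type":"number"}},"required":["series"]}

```bash
ls; mkdir -p pics
python3 - <<'E'
from cell import observe, eyes, arm
import cv2
print(observe())
for n in ("scene","top"):
    p,d=eyes.get_image(n); cv2.imwrite(f"pics/{n}0.png",p[:,:,::-1]); c=eyes.camera_params(n); print(n,c)
E
```

```text
pics
{'clock': 0.0, 'joints': array([ 1.2243858 ,  0.43523364,  0.02497699,  1.57409348, -0.0115877 ,
        1.13399835, -0.07513395]), 'dq': array([-5.25914364e-05, -1.97167694e-04, -2.27559800e-04,  8.56409176e-04,
       -9.12491126e-04,  7.14826669e-04, -1.19513383e-04]), 'joint_efforts': array([-1.47154276e-05, -6.67849374e+01,  9.84880552e-01, -3.14457929e+01,
       -6.06248248e-02,  4.28688107e-02,  1.20095265e-04]), 'position': array([ 0.15067845, -0.60599993,  0.20233984]), 'ee_rot': array([-3.11675965e+00, -3.81681225e-01,  5.46405788e-04]), 'force': array([-0.80032796, -0.13061194, -0.30334564]), 'ft_torque': array([ 0.01079952,  0.02734017, -0.01975825]), 'width': 1.0013662390284643}
scene {'intrinsics': array([[410.84479756,   0.        , 280.94118918],
       [  0.        , 410.84479756, 205.55917488],
       [  0.        ,   0.        ,   1.        ]]), 'position': array([1.23284394, 0.16598878, 0.72738291]), 'attitude': array([-1.5471537 , -1.93722778,  0.90009472])}
top {'intrinsics': array([[380.77130073,   0.        , 280.06130065],
       [  0.        , 380.77130073, 215.89152026],
       [  0.        ,   0.        ,   1.        ]]), 'position': array([ 0.28656508, -0.04828309,  1.17560667]), 'attitude': array([-2.15635116,  2.10330234, -0.15359435])}
```

View pics/scene0.png

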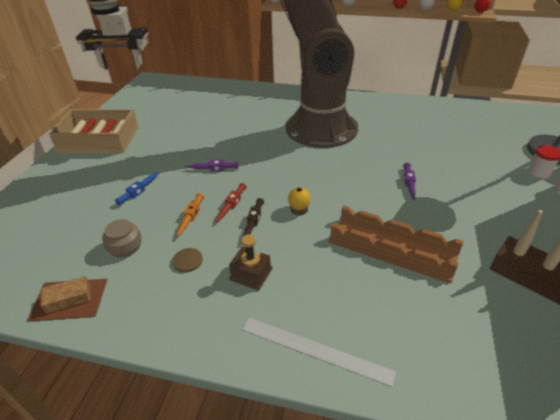

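View pics/top0.png

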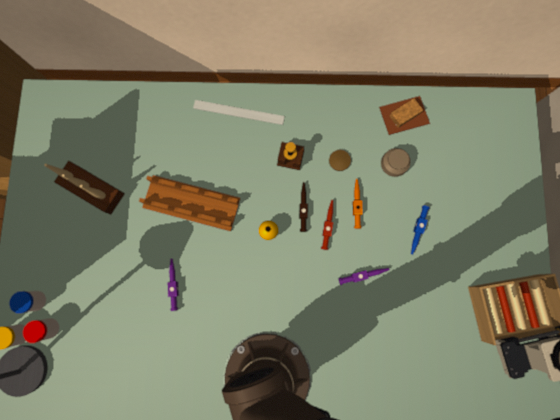

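The scene picture shows gold (190,215), red (231,203) and dark (254,218) kens. Blue and purple look-alikes are at (138,188), (212,166) and (410,181). The punch is in its stand at (250,262) and the rack is at (395,245). I see no loose pale ken, so I'll check the tray and the spiky stand in enlarged crops.

```bash
cat > h.py <<'E'
import numpy as np, cv2
from scipy.spatial.transform import Rotation as R
from cell import observe, eyes, arm
def cam(n):
    c=eyes.camera_params(n); return c["intrinsics"],np.array(c["position"]),R.from_rotvec(c["attitude"]).as_matrix()
def ray(n,uv):
    K,p,A=cam(n); uv=np.atleast_2d(uv).astype(float)
    d=np.c_[(uv[:,0]-K[0,2])/K[0,0],(uv[:,1]-K[1,2])/K[1,1],np.ones(len(uv))]@A.T
    return p,d
def plane(n,uv,z):
    p,d=ray(n,uv); return p+d*((z-p[2])/d[:,2])[:,None]
def proj(n,P):
    K,p,A=cam(n); q=(np.atleast_2d(P)-p)@A; return np.c_[q[:,0]/q[:,2]*K[0,0]+K[0,2],q[:,1]/q[:,2]*K[1,1]+K[1,2]]
def cloud(n,depth):
    h,w=depth.shape; v,u=np.mgrid[:h,:w]; p,d=ray(n,np.c_[u.ravel(),v.ravel()])
    return (p+d*depth.reshape(-1,1)).reshape(h,w,3)
E
python3 - <<'E'
from h import *
t,d=eyes.get_image("top"); s,ds=eyes.get_image("scene")
np.savez("top0.npz",t=t,d=d,s=s,ds=ds)
def crop(im,x0,y0,x1,y1,k): return cv2.resize(im[y0:y1,x0:x1,::-1],None,fx=k,fy=k,interpolation=cv2.INTER_CUBIC)
cv2.imwrite("pics/c1.png",crop(t,130,130,450,270,2.5))
a=crop(t,460,260,560,380,3);b=crop(t,0,140,140,260,2.5)
cv2.imwrite("pics/c2.png",a);cv2.imwrite("pics/c3.png",crop(s,170,160,470,300,2.6))
C=cloud("top",d)
for uv in [(304,210),(328,228),(358,207),(290,150),(200,200),(400,280),(268,230),(340,160)]:
    print(uv,C[uv[1],uv[0]])
E
```

```text
(304, 210) [ 0.49194958 -0.0991959   0.02998189]
(328, 228) [ 0.43877331 -0.1730248   0.02655696]
(358, 207) [ 0.50540999 -0.26389915  0.02839185]
(290, 150) [ 0.65349454 -0.0520006   0.11244185]
(200, 200) [0.51986035 0.22603925 0.00921994]
(400, 280) [ 0.28867698 -0.39494487 -0.00100164]
(268, 230) [0.42282605 0.00681576 0.07046197]
(340, 160) [ 0.65745721 -0.21074343  0.0152952 ]
```

View pics/c1.png

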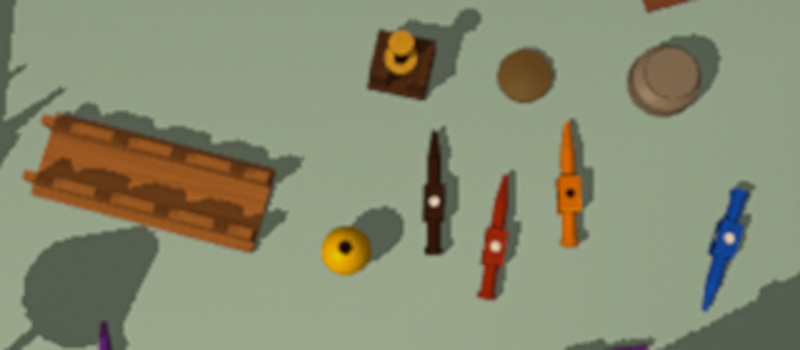

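View pics/c2.png

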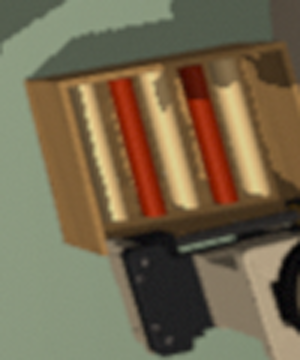

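View pics/c3.png

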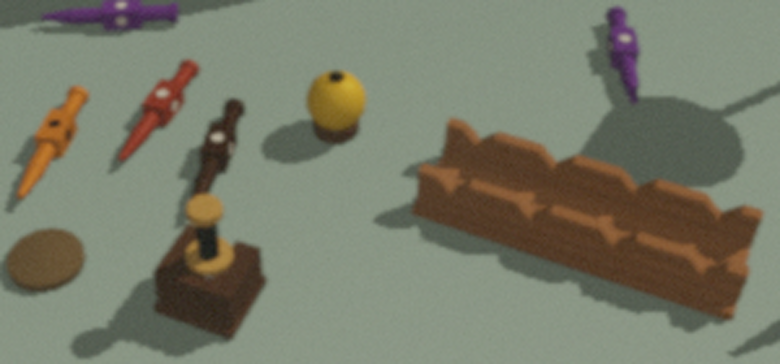

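The tray at (515,310) holds only pale and red rods, and the stand at (88,187) is a fixed peg rack, so the pale ken is absent. The kens that fit are gold (358,207), red (328,228) and dark (304,206), each with the right body and dot colour. The blue one (421,225) and the purple ones (173,289) and (361,276) are decoys. Next I'll measure positions.

```bash
cat >> h.py <<'E'
BOX={}
def hsv(im): return cv2.cvtColor(im,cv2.COLOR_RGB2HSV)
def kenmask(im,which):
    H=hsv(im).astype(int); h,s,v=H[...,0],H[...,1],H[...,2]
    if which=="gold": return (h>=9)&(h<=16)&(s>200)&(v>170)
    if which=="red": return ((h<=5)|(h>=175))&(s>170)&(v>90)
    if which=="dark": return (v<75)&(s>60)&((h<=15)|(h>170))
E
python3 - <<'E'
from h import *
z=np.load("top0.npz"); t,d,s,ds=z["t"],z["d"],z["s"],z["ds"]
H=hsv(t)
for uv in [(304,195),(304,222),(328,220),(326,240),(358,200),(200,200),(358,185)]: print(uv,H[uv[1],uv[0]])
C=cloud("top",d)
# rack
for cn,im,dd,(x0,y0,x1,y1) in (("top",t,d,(135,165,250,240)),("scene",s,ds,(320,200,470,280))):
    P=cloud(cn,dd)[y0:y1,x0:x1].reshape(-1,3)
    for lo,hi in ((0.015,0.06),(0.005,0.06),(0.040,0.055)):
        Q=P[(P[:,2]>lo)&(P[:,2]<hi)&(P[:,0]>0.35)&(P[:,0]<.7)]
        r=cv2.minAreaRect(Q[:,:2].astype(np.float32)); print(cn,lo,len(Q),r)
E
```

```text
(304, 195) [  7 190  47]
(304, 222) [  8 204  45]
(328, 220) [  6 247 121]
(326, 240) [  6 244 142]
(358, 200) [ 14 255 170]
(200, 200) [ 14 202 155]
(358, 185) [ 15 229 136]
top 0.015 1057 ((0.5129734873771667, 0.25332051515579224), (0.2916642725467682, 0.10787717998027802), 77.03556823730469)
top 0.005 3425 ((0.5153710246086121, 0.25395071506500244), (0.23701338469982147, 0.36468440294265747), 1.4393327236175537)
top 0.04 588 ((0.513076663017273, 0.25342899560928345), (0.29071614146232605, 0.08427184075117111), 76.51538848876953)
scene 0.015 3006 ((0.5145225524902344, 0.2536468207836151), (0.29075101017951965, 0.09030686318874359), 76.13542938232422)
scene 0.005 5115 ((0.5202773213386536, 0.2522304058074951), (0.2905881702899933, 0.10270017385482788), 76.26512908935547)
scene 0.04 928 ((0.5145922899246216, 0.25372782349586487), (0.28983718156814575, 0.09026763588190079), 76.19569396972656)
```

```bash
cat > kens.py <<'E'
from h import *
def kens(t,roi=(285,170,385,260),z=0.026,zax=0.013):
    x0,y0,x1,y1=roi; H=hsv(t).astype(int)[y0:y1,x0:x1]; h,s,v=H[...,0],H[...,1],H[...,2]
    M={"gold":(h>=10)&(h<=18)&(s>200)&(v>110),"red":((h<=9)|(h>174))&(s>215)&(v>80),"dark":(v<70)&(s>120)&((h<=14)|(h>174))}
    out={}
    for k,m in M.items():
        n,l,st,c=cv2.connectedComponentsWithStats(m.astype(np.uint8),connectivity=8)
        if n<2: continue
        i=1+np.argmax(st[1:,4]); m=(l==i).astype(np.uint8)
        cs,_=cv2.findContours(m,cv2.RETR_EXTERNAL,cv2.CHAIN_APPROX_NONE)
        c0=max(cs,key=cv2.contourArea); f=np.zeros_like(m); cv2.drawContours(f,[c0],-1,1,-1)
        ys,xs=np.nonzero(f); W=plane("top",np.c_[xs+x0,ys+y0],zax)[:,:2]
        mu=W.mean(0); w,V=np.linalg.eigh(np.cov((W-mu).T)); a=V[:,1]
        g=cv2.cvtColor(t,cv2.COLOR_RGB2GRAY)[y0:y1,x0:x1].astype(float)
        hole=(cv2.erode(f,np.ones((3,3)))>0)
        dm=(g<60)&hole if k=="gold" else (s<140)&(v>90)&hole
        n2,l2,st2,c2=cv2.connectedComponentsWithStats(dm.astype(np.uint8))
        dot=None
        if n2>1:
            j=1+np.argmax(st2[1:,4]); wt=(l2==j); dot=plane("top",[c2[j][0]+x0,c2[j][1]+y0],z)[0][:2]; da=st2[j,4]
        r=W-mu; al=r@a; 
        out[k]=dict(area=int(f.sum()),mu=mu,yaw=np.degrees(np.arctan2(a[1],a[0]))%180,dot=dot,dota=None if dot is None else da,
          off=None if dot is None else float((dot-mu)@np.array([-a[1],a[0]])),lim=(al.min(),al.max()))
    return out
E
python3 - <<'E'
from kens import *
np.set_printoptions(precision=4,suppress=True)
z=np.load("top0.npz"); t,d,s,ds=z["t"],z["d"],z["s"],z["ds"]
for k,v in kens(t).items(): print(k,v)
for cn,dd,(x0,y0,x1,y1) in (("top",d,(265,130,325,180)),("scene",ds,(220,225,285,295))):
    P=cloud(cn,dd)[y0:y1,x0:x1].reshape(-1,3)
    for lo,hi in ((0.015,0.053),(0.043,0.053),(.055,.062),(0.107,0.12)):
        Q=P[(P[:,2]>lo)&(P[:,2]<hi)&(P[:,0]>.55)]
        print(cn,lo,hi,len(Q),cv2.minAreaRect(Q[:,:2].astype(np.float32)),cv2.minEnclosingCircle(Q[:,:2].astype(np.float32)))
cv2.imwrite("pics/st.png",np.hstack([cv2.resize(t[125:185,260:330,::-1],(560,480)),]))
cv2.imwrite("pics/st2.png",cv2.resize(s[225:295,215:290,::-1],(600,560)))
E
```

```text
gold {'area': 282, 'mu': array([ 0.5122, -0.2637]), 'yaw': np.float64(0.4015493013510536), 'dot': array([ 0.5064, -0.2638]), 'dota': np.int32(6), 'off': 0.0001411454724475412, 'lim': (np.float64(-0.08209228816588632), np.float64(0.06649749548726039))}
red {'area': 89, 'mu': array([ 0.4088, -0.1677]), 'yaw': np.float64(171.2093196710845), 'dot': None, 'dota': None, 'off': None, 'lim': (np.float64(-0.027200091428935345), np.float64(0.03091043368106436))}
dark {'area': 196, 'mu': array([ 0.4985, -0.0971]), 'yaw': np.float64(0.257518995285011), 'dot': None, 'dota': None, 'off': None, 'lim': (np.float64(-0.07917129107461315), np.float64(0.06614702146419012))}
top 0.015 0.053 284 ((0.6668373942375183, -0.054775871336460114), (0.07202070206403732, 0.06329584121704102), 79.26953887939453) ((0.6675461530685425, -0.05534542351961136), 0.04575006291270256)
top 0.043 0.053 235 ((0.667576253414154, -0.054964084178209305), (0.07261887192726135, 0.06103786826133728), 79.99838256835938) ((0.6676355600357056, -0.05537669360637665), 0.04569977521896362)
top 0.055 0.062 64 ((0.6648884415626526, -0.0481
[... 431 characters left out ...]
413989096879959), 3.696869134902954) ((0.6289747953414917, -0.0649709552526474), 0.08626313507556915)
scene 0.043 0.053 512 ((0.6690689921379089, -0.053864311426877975), (0.07330714166164398, 0.062400780618190765), 79.34390258789062) ((0.6691443920135498, -0.053927477449178696), 0.046177882701158524)
scene 0.055 0.062 102 ((0.6692235469818115, -0.051627807319164276), (0.03507721796631813, 0.037770725786685944), 25.342979431152344) ((0.6669213175773621, -0.052381839603185654), 0.020171737298369408)
scene 0.107 0.12 127 ((0.6674668788909912, -0.05288553237915039), (0.029276587069034576, 0.02743876539170742), 15.731807708740234) ((0.6674109101295471, -0.05328591540455818), 0.015487127006053925)
```

View pics/st.png

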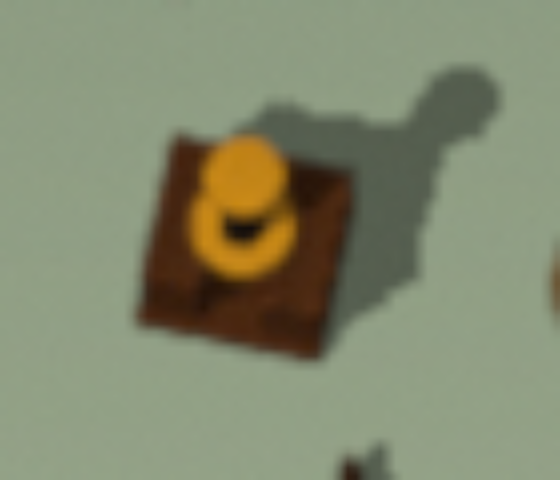

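View pics/st2.png

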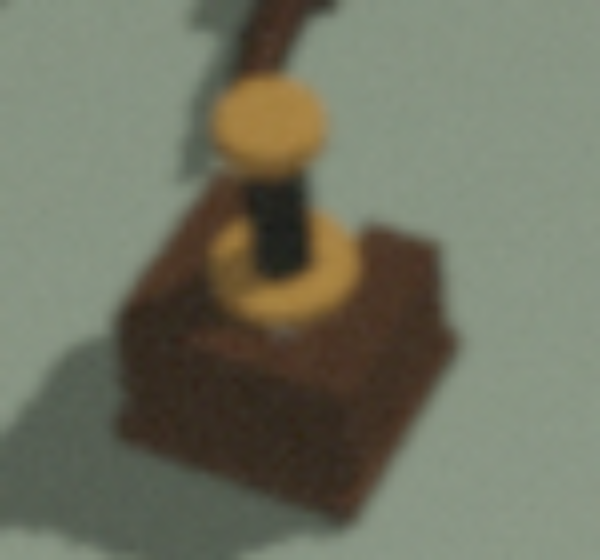

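```bash
sed -i 's/        n,l,st,c=cv2.connected/        m=cv2.morphologyEx(m.astype(np.uint8),cv2.MORPH_CLOSE,np.ones((5,5)))\n        n,l,st,c=cv2.connected/; s/(s>215)&(v>80)/(s>190)\&(v>70)/; s/(s<140)&(v>90)/(v>120)\&(s<170)/' kens.py
cat > show.py <<'E'
from kens import *
np.set_printoptions(precision=4,suppress=True)
def run(roi=(285,170,385,260)):
    t,d=eyes.get_image("top")
    for k,v in kens(t,roi).items(): print(k,v["area"],"mu",v["mu"],"yaw %.1f"%v["yaw"],"dot",v["dot"],v["dota"],"off",v["off"],np.array(v["lim"]))
    return t,d
E
python3 - <<'E'
from show import *
z=np.load("top0.npz"); t=z["t"]
for k,v in kens(t).items(): print(k,v)
print(hsv(t)[205:215,300:309,:].tolist()[2])
print(hsv(t)[222:234,325:332][6].tolist())
E
```

```text
gold {'area': 282, 'mu': array([ 0.5122, -0.2637]), 'yaw': np.float64(0.4015493013510536), 'dot': array([ 0.5064, -0.2638]), 'dota': np.int32(6), 'off': 0.0001411454724475412, 'lim': (np.float64(-0.08209228816588632), np.float64(0.06649749548726039))}
red {'area': 250, 'mu': array([ 0.4438, -0.1735]), 'yaw': np.float64(171.39566291451922), 'dot': array([ 0.4388, -0.1726]), 'dota': np.int32(23), 'off': -0.00019300092844232983, 'lim': (np.float64(-0.0826710280760287), np.float64(0.0668624453611951))}
dark {'area': 231, 'mu': array([ 0.496 , -0.0972]), 'yaw': np.float64(0.2323859727613069), 'dot': array([ 0.4923, -0.0972]), 'dota': np.int32(18), 'off': -4.8068281937018776e-05, 'lim': (np.float64(-0.08166952006000013), np.float64(0.06365208342340248))}
[[11, 151, 54], [10, 224, 49], [8, 167, 55], [12, 151, 59], [10, 146, 61], [9, 184, 54], [10, 200, 51], [14, 110, 51], [44, 44, 75]]
[[6, 181, 159], [12, 90, 193], [19, 59, 221], [20, 58, 221], [15, 76, 206], [8, 142, 171], [6, 208, 148]]
```

Request:
step_arm(series=[[[0.05,0.355,0.342,-0.08,-13.6],[0.05,0.355,0.342,-0.08,-13.6],[0.05,0.355,0.342,-0.08,-13.6],[0.05,0.355,0.342,-0.08,-13.6],[0.05,0.355,0.342,-0.08,-13.6],[0.05,0.355,0.342,-0.08,-13.6],[0.05,0.355,0.342,-0.08,-13.6],[0.05,0.355,0.342,-0.08,-13.6],[0.05,0.355,0.342,-0.08,-13.6],[0.05,0.355,0.342,-0.08,-13.6],[0.05,0.355,0.342,-0.08,-13.6],[0.05,0.355,0.342,-0.08,-13.6],[0.05,0.355,0.342,-0.08,-13.6],[0.05,0.355,0.342,-0.08,-13.6],[0.05,0.355,0.342,-0.08,-13.6],[0.05,0.355,0.342,-0.08,-13.6]]], squeeze=30)

```text
clock: 1.53
position: [0.5047, -0.2656, 0.1227]
ee_rot: [-3.141, -0.007, 0.001]
force: [-0.1, -0.5, -0.4]
width: 0.544
```

Request:
step_arm(series=[[[0.05,0.0015,0.0017,-0.04,0],[0.05,0.0015,0.0017,-0.07,0],[0.05,0.0015,0.0017,-0.09,0],[0.05,0.0015,0.0017,-0.1,0],[0.05,0.0015,0.0017,-0.105,0],[0.05,0.0015,0.0017,-0.105,0],[0.05,0.0015,0.0017,-0.105,0],[0.02,0.0015,0.0017,-0.105,0],[0.02,0.0015,0.0017,-0.105,0],[0.02,0.0015,0.0017,-0.105,0],[0.02,0.0015,0.0017,-0.105,0],[0.02,0.0015,0.0017,-0.105,0]]], squeeze=30)

```text
clock: 2.53
position: [0.5064, -0.264, 0.0181]
ee_rot: [-3.142, -0.007, 0.0]
force: [0.1, 0.5, 0.0]
width: 0.245
```

Run:
```python
from show import *
t,d=eyes.get_image("top"); s,_=eyes.get_image("scene")
cv2.imwrite("pics/g1.png",np.vstack([cv2.resize(t[150:270,270:430,::-1],(560,420)),]))
cv2.imwrite("pics/g1s.png",cv2.resize(s[120:280,120:300,::-1],(675,600)))
print(observe()["width"],observe()["force"])
```

```text
0.2203963959906844 [-0.4017  0.0739  0.5772]
```

View pics/g1.png

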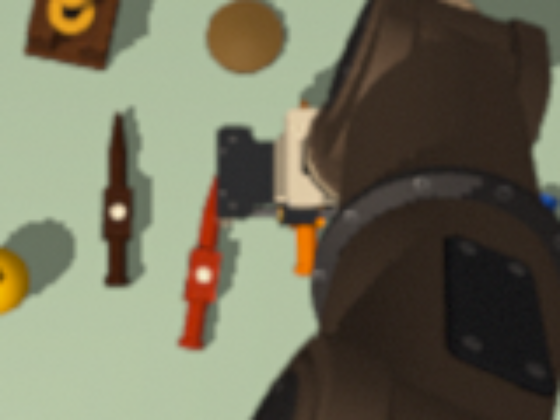

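View pics/g1s.png

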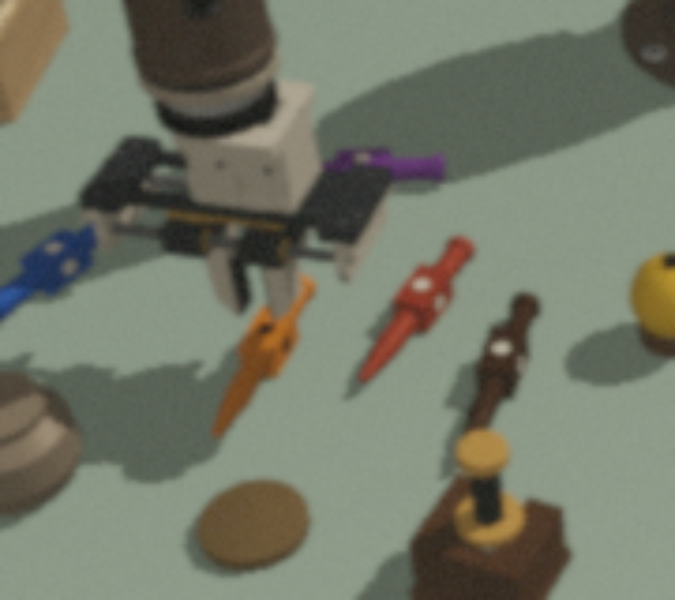

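Run:
```python
from show import *
o=observe(); print(o["position"],o["width"],o["joints"])
s,ds=eyes.get_image("scene"); t,d=eyes.get_image("top")
print(proj("scene",o["position"]),proj("scene",[.506,-.264,.026]),proj("top",o["position"]))
C=cloud("scene",ds)
for p in [(182,198),(180,192),(195,195),(194,190),(190,175),(190,213)]: print(p,C[p[1],p[0]],s[p[1],p[0]])
D=cloud("top",d)
for p in [(337,195),(337,205),(350,200),(353,195)]: print(p,D[p[1],p[0]])
```

```text
[ 0.5063 -0.2639  0.0178] 0.2203963959906844 [ 0.4359  0.5664 -0.0686  1.8882  0.0579  0.6893 -1.2331]
[[190.8244 208.8674]] [[190.3317 206.4485]] [[357.3685 207.3404]]
(182, 198) [ 0.5153 -0.2768  0.0602] [89 86 75]
(180, 192) [ 0.5163 -0.2778  0.0806] [105  99  86]
(195, 195) [ 0.5173 -0.2374  0.0785] [112 109  92]
(194, 190) [ 0.5402 -0.2244  0.1148] [50 48 43]
(190, 175) [ 0.5313 -0.2318  0.1518] [110 105  91]
(190, 213) [ 0.5281 -0.256   0.024 ] [138  82  32]
(337, 195) [ 0.2866 -0.0483  1.1756]
(337, 205) [ 0.4867 -0.184   0.1486]
(350, 200) [ 0.496  -0.2151  0.175 ]
(353, 195) [ 0.5026 -0.2175  0.2076]
```

Run:
```python
from show import *
s,ds=eyes.get_image("scene")
C=cloud("scene",ds)
for u in (178,181,184,190,195,198):
  print(u)
  for v in range(190,218,3): print("  ",v,C[v,u],s[v,u])
cv2.imwrite("pics/g2s.png",cv2.resize(s[170:240,150:230,::-1],(720,630),interpolation=cv2.INTER_NEAREST))
```

```text
178
   190 [ 0.5157 -0.2824  0.0858] [116 109  95]
   193 [ 0.5181 -0.2829  0.0779] [116 109  96]
   196 [ 0.515  -0.2869  0.0649] [116 112  96]
   199 [ 0.5146 -0.2893  0.0542] [122 122 106]
   202 [ 0.4665 -0.322  -0.0021] [138 150 133]
   205 [ 0.4828 -0.3139  0.0022] [135 149 132]
   208 [ 0.4889 -0.3122 -0.003 ] [139 153 135]
   211 [ 0.5028 -0.3055 -0.0005] [139 152 136]
   214 [ 0.5132 -0.301  -0.0012] [132 145 129]
   217 [ 0.5257 -0.2951  0.0003] [112 124 109]
181
   190 [ 0.5151 -0.2745  0.0866] [75 72 64]
   193 [ 0.516  -0.2758  0.0774] [89 87 73]
   196 [ 0.5159 -0.2779  0.0671] [103  99  85]
   199 [ 0.5176 -0.2789  0.0584] [113 109  97]
   202 [ 0.5185 -0.2803  0.0489] [125 127 112]
   205 [ 0.4789 -0.3072  0.0001] [137 150 132]
   208 [ 0.4902 -0.3023 -0.0001] [138 151 133]
   211 [ 0.5023 -0.2968  0.0007] [134 147 131]
   214 [ 0.5117 -0.293  -0.001 ] [ 92 101  87]
   217 [ 0.5224 -0.2883 -0.0013] [88 97 86]
184
   190 [ 0.5417 -0.2501  0.1117] [36 37 34]
   193 [ 0.5066 -0.2731  0.0703] [39 39 36]
   196 [ 0.5079 -0.2743  0.0612] [38 36 32]
   199 [ 0.5119 -0.2738  
[... 1010 characters left out ...]
 0.4968 -0.2549  0.0248] [170 107  49]
   208 [ 0.5063 -0.2513  0.0232] [162  96  35]
   211 [ 0.511  -0.2505  0.0169] [119  70  28]
   214 [ 0.5152 -0.2498  0.0103] [135  83  35]
   217 [ 0.515  -0.2519 -0.001 ] [144 115  77]
198
   190 [ 0.4969 -0.2377  0.0783] [103  99  88]
   193 [ 0.504  -0.2354  0.0746] [124 115  97]
   196 [ 0.5041 -0.2371  0.0645] [124 115  99]
   199 [ 0.5083 -0.2364  0.0582] [144 120  97]
   202 [ 0.4744 -0.257   0.016 ] [162 105  50]
   205 [ 0.4867 -0.2519  0.0168] [151 105  60]
   208 [ 0.4915 -0.251   0.0105] [149  99  53]
   211 [ 0.496  -0.2503  0.0038] [142 106  71]
   214 [ 0.5017 -0.2489 -0.0016] [140 139 119]
   217 [ 0.5142 -0.2436 -0.0001] [141 153 135]
```

View pics/g2s.png

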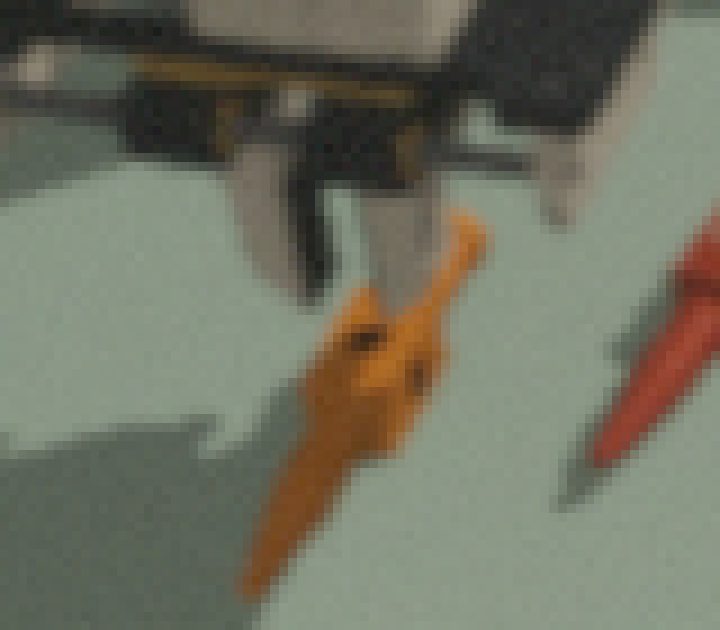

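The depth shows the fingertips at z≈0.045, although the reported TCP z of 0.018 should put them near 0.004. They closed on air above the ken, so the reported height reads about 41 mm low here. I'll reopen, go down with checks, and watch the force.

Request:
step_arm(series=[[[0.05,0,0,0,0],[0.05,0,0,0,0],[0.05,0,0,0,0],[0.05,0,0,0,0],[0.05,0,0,-0.01,0],[0.05,0,0,-0.02,0],[0.05,0,0,-0.025,0],[0.05,0,0,-0.03,0],[0.05,0,0,-0.03,0],[0.05,0,0,-0.03,0]]])

```text
clock: 3.62
position: [0.5059, -0.2638, -0.0128]
ee_rot: [-3.141, -0.007, 0.003]
force: [0.4, 0.8, -0.4]
width: 0.543
```

Run:
```python
from show import *
s,ds=eyes.get_image("scene")
C=cloud("scene",ds)
for u in (176,178,180,200,202,204):
  print(u,[C[v,u].round(3).tolist() for v in range(195,216,3)])
cv2.imwrite("pics/g3s.png",cv2.resize(s[170:240,150:230,::-1],(720,630),interpolation=cv2.INTER_NEAREST))
```

```text
176 [[0.515, -0.292, 0.067], [0.516, -0.293, 0.058], [0.515, -0.296, 0.046], [0.516, -0.298, 0.037], [0.517, -0.299, 0.027], [0.499, -0.314, -0.002], [0.512, -0.307, 0.001]]
178 [[0.536, -0.273, 0.088], [0.513, -0.29, 0.056], [0.516, -0.29, 0.048], [0.514, -0.293, 0.036], [0.514, -0.295, 0.026], [0.517, -0.296, 0.017], [0.511, -0.302, 0.0]]
180 [[0.536, -0.268, 0.089], [0.503, -0.29, 0.048], [0.51, -0.288, 0.044], [0.513, -0.288, 0.036], [0.513, -0.29, 0.025], [0.515, -0.291, 0.016], [0.509, -0.297, -0.001]]
200 [[0.537, -0.213, 0.098], [0.545, -0.21, 0.096], [0.541, -0.214, 0.083], [0.515, -0.23, 0.049], [0.516, -0.231, 0.039], [0.518, -0.231, 0.03], [0.513, -0.236, 0.015]]
202 [[0.535, -0.209, 0.098], [0.539, -0.208, 0.092], [0.54, -0.209, 0.082], [0.516, -0.224, 0.05], [0.517, -0.225, 0.04], [0.515, -0.228, 0.028], [0.518, -0.227, 0.021]]
204 [[0.527, -0.208, 0.091], [0.534, -0.206, 0.088], [0.507, -0.222, 0.053], [0.511, -0.221, 0.047], [0.513, -0.222, 0.038], [0.516, -0.222, 0.03], [0.495, -0.234, -0.001]]
```

View pics/g3s.png

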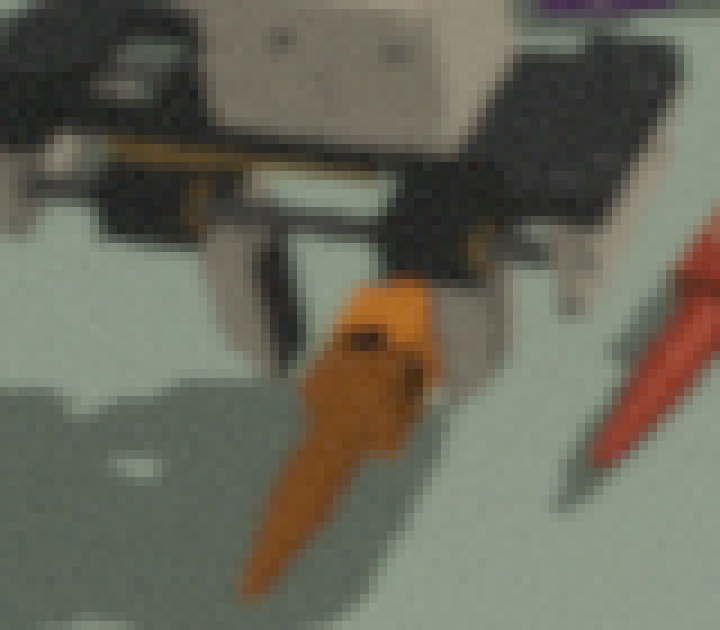

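The fingers now straddle the gold waist in the crop (tips at about z 0.013). I'll lower 9 mm more and close.

Request:
step_arm(series=[[[0.05,0,0,-0.005,0],[0.05,0,0,-0.009,0],[0.05,0,0,-0.009,0],[0.015,0,0,-0.009,0],[0.015,0,0,-0.009,0],[0.015,0,0,-0.009,0],[0.015,0,0,-0.009,0],[0.015,0,0,-0.009,0],[0.015,0,0,-0.009,0]]], squeeze=30)

```text
clock: 4.42
position: [0.5063, -0.2639, -0.0213]
ee_rot: [-3.141, -0.007, 0.001]
force: [0.1, -0.1, 0.8]
width: 0.282
```

Request:
step_arm(series=[[[0.015,0,0,0.02,0],[0.015,0,0,0.05,0],[0.015,0,0,0.09,0],[0.015,0,0,0.12,0],[0.015,0,0.03,0.12,-3],[0.015,0.005,0.07,0.12,-7],[0.015,0.01,0.11,0.12,-11],[0.015,0.0166,0.15,0.12,-14.1],[0.015,0.0166,0.19,0.12,-14.1],[0.015,0.0166,0.23,0.12,-14.1],[0.015,0.0166,0.27,0.12,-14.1],[0.015,0.0166,0.31,0.12,-14.1],[0.015,0.0166,0.35,0.12,-14.1],[0.015,0.0166,0.39,0.12,-14.1],[0.015,0.0166,0.43,0.12,-14.1],[0.015,0.0166,0.47,0.12,-14.1],[0.015,0.0166,0.51,0.12,-14.1],[0.015,0.0166,0.54,0.12,-14.1],[0.015,0.0166,0.5538,0.12,-14.1],[0.015,0.0166,0.5538,0.12,-14.1]]])

```text
clock: 6.08
position: [0.5216, 0.2947, 0.0985]
ee_rot: [-3.117, 0.369, 0.002]
force: [0.4, -0.0, -1.3]
width: 0.278
```

Run:
```python
from show import *
o=observe(); print(o["position"],o["width"],o["ee_rot"],o["force"])
t,d=eyes.get_image("top");s,ds=eyes.get_image("scene")
cv2.imwrite("pics/p1.png",np.hstack([cv2.resize(t[100:280,120:320,::-1],(400,360)),cv2.resize(s[110:290,280:480,::-1],(400,360))]))
```

```text
[0.5216 0.2947 0.0985] 0.27808311094231974 [-3.1172  0.3695  0.0023] [ 0.3778 -0.0057 -1.2944]
```

View pics/p1.png

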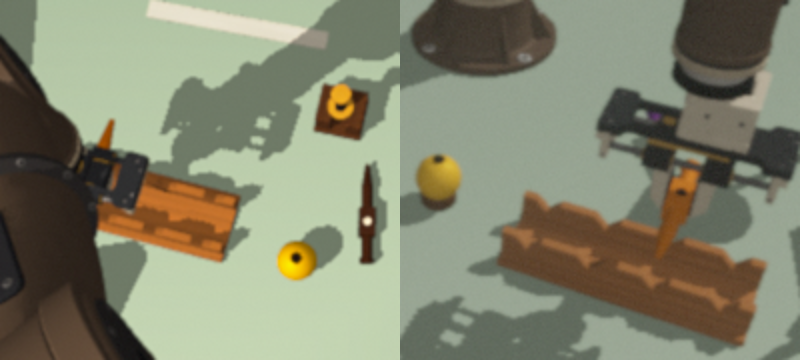

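Gold is held above the rack and hangs level. I'll lower it to just above the notches and check the alignment.

Request:
step_arm(series=[[[0.015,0.0013,-0.0048,-0.02,0],[0.015,0.0013,-0.0048,-0.05,0],[0.015,0.0013,-0.0048,-0.065,0],[0.015,0.0013,-0.0048,-0.065,0],[0.015,0.0013,-0.0048,-0.065,0]]])

```text
clock: 6.6
position: [0.524, 0.2821, 0.033]
ee_rot: [3.116, -0.381, -0.004]
force: [0.5, -1.0, -0.3]
width: 0.277
```

Run:
```python
from show import *
o=observe(); print(o["position"],o["width"],o["ee_rot"],o["force"])
s,ds=eyes.get_image("scene")
cv2.imwrite("pics/p2.png",cv2.resize(s[170:290,310:470,::-1],(800,600),interpolation=cv2.INTER_CUBIC))
# saddle positions projected for reference; neck px
c=np.array([.514,.2535]);a=np.radians(-13.7);ex=np.array([np.cos(a),np.sin(a)]);ey=np.array([-ex[1],ex[0]])
for y in (-.1125,-.0375,.0375,.1125):
    p=c+ey*y; print(p, proj("scene",np.r_[p+ex*.042,.030]), proj("scene",np.r_[p+ex*.056,.0427]))
```

```text
[0.524  0.2821 0.033 ] 0.2772030571736318 [ 3.1156 -0.3813 -0.0036] [ 0.5295 -1.0289 -0.3391]
[0.4874 0.1442] [[342.1604 234.0176]] [[340.4549 233.9974]]
[0.5051 0.2171] [[372.6918 244.0237]] [[371.5147 244.192 ]]
[0.5229 0.2899] [[404.9769 254.6046]] [[404.3932 254.9836]]
[0.5406 0.3628] [[439.1712 265.8112]] [[439.255  266.4261]]
```

View pics/p2.png

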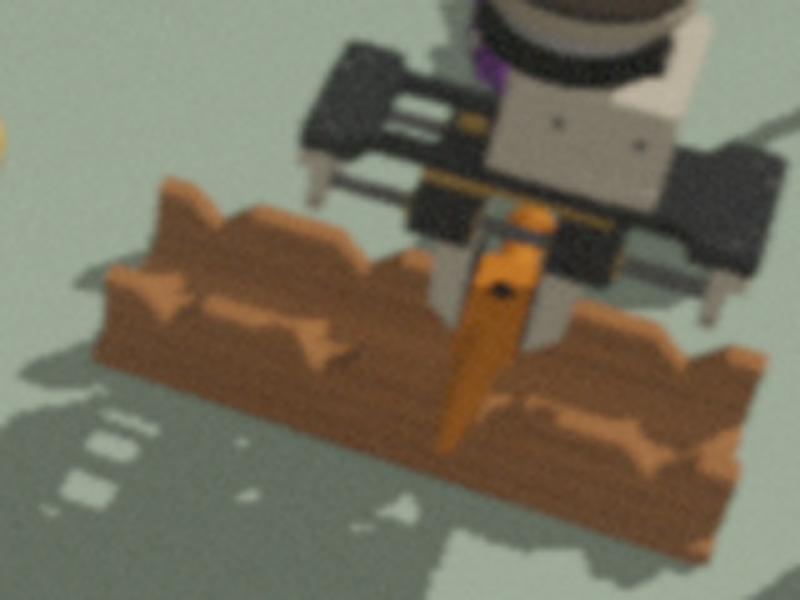

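Request:
step_arm(series=[[[0.015,-0.001,0.0078,0,0.2],[0.015,-0.001,0.0078,0,0.2],[0.015,-0.001,0.0078,0,0.2],[0.015,-0.001,0.0078,0,0.2],[0.015,-0.001,0.0078,0,0.2]]])

```text
clock: 7.07
position: [0.5239, 0.2909, 0.0344]
ee_rot: [3.118, -0.375, -0.0]
force: [0.2, -0.4, -1.1]
width: 0.281
```

Down to the seat (reported z ≈ 0.009) and then release.

Request:
step_arm(series=[[[0.015,-0.001,-0.001,-0.01,0],[0.015,-0.001,-0.001,-0.016,0],[0.015,-0.001,-0.001,-0.022,0],[0.015,-0.001,-0.001,-0.025,0],[0.015,-0.001,-0.001,-0.025,0],[0.015,-0.001,-0.001,-0.025,0]]])

```text
clock: 7.57
position: [0.5228, 0.2904, 0.0091]
ee_rot: [3.119, -0.375, -0.001]
force: [-0.3, 1.7, 0.4]
width: 0.282
```

Request:
step_arm(series=[[[0.015,0,0,-0.001,0],[0.015,0,0,-0.001,0],[0.035,0,0,-0.001,0],[0.048,0,0,-0.001,0],[0.048,0,0,-0.001,0],[0.048,0,0,-0.001,0],[0.048,0,0,0.02,0],[0.048,0,0,0.05,0],[0.048,0,0,0.09,0],[0.048,0,0,0.12,0],[0.048,0,-0.04,0.12,3],[0.048,0,-0.08,0.12,6],[0.048,0,-0.12,0.12,9],[0.048,-0.02,-0.16,0.12,12],[0.048,-0.02,-0.2,0.12,13.7],[0.048,-0.02,-0.24,0.12,13.7],[0.048,-0.02,-0.28,0.12,13.7],[0.048,-0.03,-0.3,0.12,13.7],[0.048,-0.03,-0.3,0.12,13.7],[0.048,-0.03,-0.3,0.12,13.7]]])

```text
clock: 9.23
position: [0.4923, -0.011, 0.1291]
ee_rot: [3.141, -0.005, -0.001]
force: [0.1, 0.7, 0.1]
width: 0.523
```

```bash
cat > saddle.py <<'E'
from show import *
c=np.array([.514,.2535]);a=np.radians(-13.7);ex=np.array([np.cos(a),np.sin(a)]);ey=np.array([-ex[1],ex[0]])
S=[c+ey*y for y in (-.1125,-.0375,.0375,.1125)]
def rackview(name):
    t,d=eyes.get_image("top");s,ds=eyes.get_image("scene")
    cv2.imwrite(f"pics/{name}.png",np.vstack([cv2.resize(t[150:260,120:400,::-1],(763,300),interpolation=cv2.INTER_CUBIC),cv2.resize(s[165:285,160:470,::-1],(763,295),interpolation=cv2.INTER_CUBIC)]))
    return t,d,s,ds
E
python3 - <<'E'
from saddle import *
o=observe(); print(o["position"],o["width"],o["ee_rot"])
t,d,s,ds=rackview("p3")
for k,v in kens(t).items(): print("floor",k,v["area"],v["mu"],v["yaw"],v["dot"])
for k,v in kens(t,(135,165,250,245),.0557,.0427).items(): print("rack",k,v["area"],v["mu"],v["yaw"],v["dot"],v["dota"])
E
```

```text
[ 0.4923 -0.011   0.1291] 0.5232288998029553 [ 3.1407 -0.0053 -0.0009]
floor red 246 [ 0.4437 -0.1736] 171.39474244092543 [ 0.4388 -0.1726]
floor dark 16 [ 0.4788 -0.1033] 0.7381038960946 None
rack gold 2216 [0.5052 0.2557] 74.82777539696511 [0.5237 0.2912] 6
rack dark 2 [0.5254 0.294 ] 138.22626940477488 None None
```

View pics/p3.png

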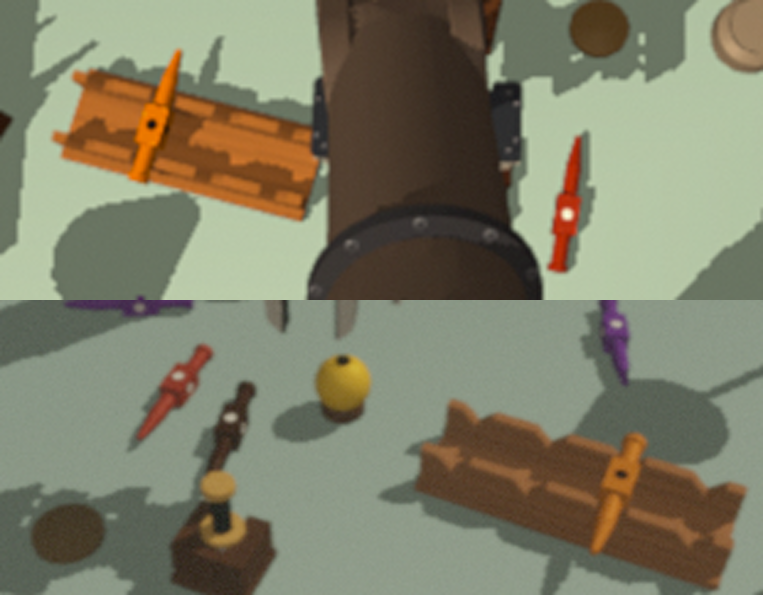

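Gold is seated: the top view puts its dot at (0.524, 0.291) against saddle 2 at (0.523, 0.290). Dark is next; its candidate at (304,206) fits the description with a dark-brown body and white dot.

Request:
step_arm(series=[[[0.048,0,-0.03,0,0.4],[0.048,0,-0.06,0,0.4],[0.048,0,-0.086,0,0.4],[0.048,0,-0.086,-0.03,0.4],[0.048,0,-0.086,-0.06,0.4],[0.048,0,-0.086,-0.08,0.4],[0.048,0,-0.086,-0.08,0.4],[0.048,0,-0.086,-0.08,0.4]]])

```text
clock: 10.0
position: [0.4928, -0.0929, 0.0487]
ee_rot: [-3.141, -0.016, 0.003]
force: [0.1, -0.5, 1.2]
width: 0.523
```

Run:
```python
from saddle import *
o=observe(); print(o["position"],o["width"],o["ee_rot"])
t,d,s,ds=rackview("p4")
print(proj("scene",[o["position"][0],o["position"][1],o["position"][2]+.041]))
```

```text
[ 0.4928 -0.0929  0.0487] 0.5231388805461991 [-3.1408 -0.0164  0.0032]
[[253.1201 192.9982]]
```

View pics/p4.png

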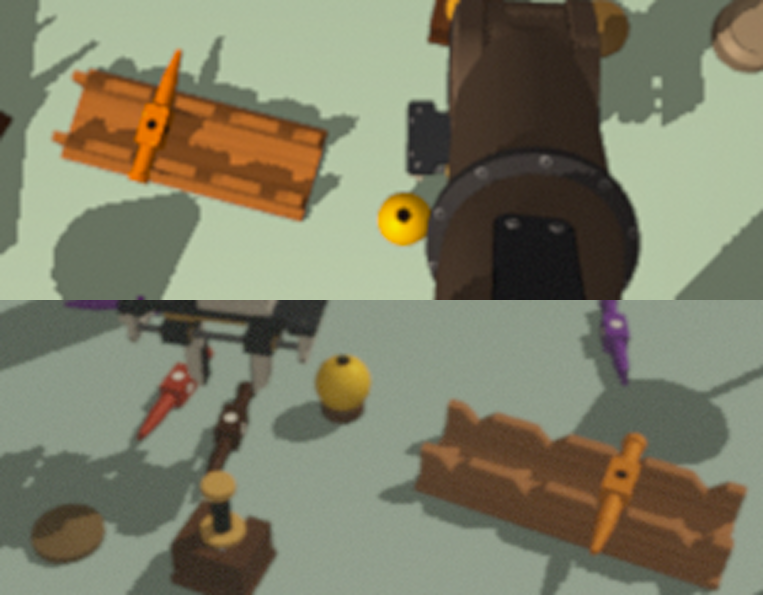

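Request:
step_arm(series=[[[0.048,-0.0006,-0.0042,0,-0.4],[0.048,-0.0006,-0.0042,-0.02,-0.4],[0.048,-0.0006,-0.0042,-0.04,-0.4],[0.048,-0.0006,-0.0042,-0.055,-0.4],[0.048,-0.0006,-0.0042,-0.065,-0.4],[0.048,-0.0006,-0.0042,-0.0705,-0.4],[0.048,-0.0006,-0.0042,-0.0705,-0.4],[0.048,-0.0006,-0.0042,-0.0705,-0.4],[0.015,-0.0006,-0.0042,-0.0705,-0.4],[0.015,-0.0006,-0.0042,-0.0705,-0.4],[0.015,-0.0006,-0.0042,-0.0705,-0.4],[0.015,-0.0006,-0.0042,-0.0705,-0.4],[0.015,-0.0006,-0.0042,-0.0705,-0.4],[0.015,-0.0006,-0.0042,-0.0705,-0.4],[0.015,-0.0006,-0.0042,-0.0705,-0.4]]])

```text
clock: 11.35
position: [0.494, -0.0978, -0.0198]
ee_rot: [-3.142, -0.004, -0.004]
force: [-1.2, 0.3, 5.2]
width: 0.279
```

Request:
step_arm(series=[[[0.015,0,0,0.02,0],[0.015,0,0,0.05,0],[0.015,0,0,0.09,0],[0.015,0,0,0.13,0],[0.015,0,0,0.14,0],[0.015,0.003,0.03,0.14,-3],[0.015,0.006,0.07,0.14,-7],[0.015,0.01,0.11,0.14,-11],[0.015,0.0127,0.15,0.14,-13.9],[0.015,0.0127,0.19,0.14,-13.9],[0.015,0.0127,0.23,0.14,-13.9],[0.015,0.0127,0.27,0.14,-13.9],[0.015,0.0127,0.3,0.13,-13.9],[0.015,0.0127,0.3149,0.1,-13.9],[0.015,0.0127,0.3149,0.07,-13.9],[0.015,0.0127,0.3149,0.06,-13.9],[0.015,0.0127,0.3149,0.06,-13.9],[0.015,0.0127,0.3149,0.06,-13.9],[0.015,0.0127,0.3149,0.06,-13.9]]])

```text
clock: 12.93
position: [0.5078, 0.2165, 0.0416]
ee_rot: [-3.118, 0.378, -0.006]
force: [-0.0, -0.5, -0.0]
width: 0.282
```

Run:
```python
from saddle import *
o=observe(); print(o["position"],o["width"],o["ee_rot"],o["force"])
t,d,s,ds=rackview("p5")
```

```text
[0.5078 0.2165 0.0416] 0.28233554543211276 [-3.1183  0.3784 -0.0062] [-0.0059 -0.4648 -0.0127]
```

View pics/p5.png

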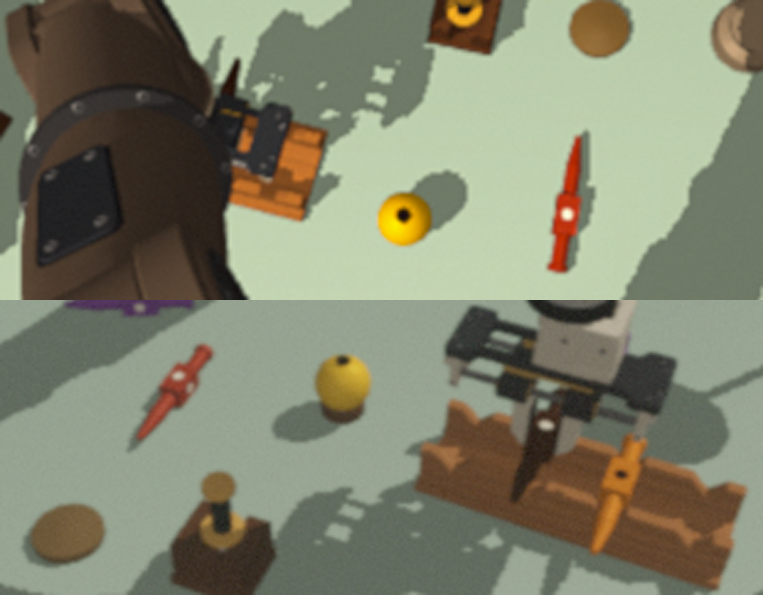

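Request:
step_arm(series=[[[0.015,-0.001,0.0006,-0.01,0],[0.015,-0.001,0.0006,-0.018,0],[0.015,-0.001,0.0006,-0.025,0],[0.015,-0.001,0.0006,-0.03,0],[0.015,-0.001,0.0006,-0.032,0],[0.015,-0.001,0.0006,-0.032,0],[0.015,-0.001,0.0006,-0.032,0]]])

```text
clock: 13.62
position: [0.5068, 0.2178, 0.0098]
ee_rot: [-3.118, 0.377, -0.007]
force: [-1.4, 0.0, 5.6]
width: 0.28
```

Request:
step_arm(series=[[[0.035,0,0,0,0],[0.048,0,0,0,0],[0.048,0,0,0,0],[0.048,0,0,0,0],[0.048,0,0,0.02,0],[0.048,0,0,0.05,0],[0.048,0,0,0.09,0],[0.048,0,0,0.12,0],[0.048,0,-0.04,0.12,2],[0.048,-0.01,-0.08,0.12,5.2],[0.048,-0.02,-0.12,0.12,5.2],[0.048,-0.03,-0.16,0.12,5.2],[0.048,-0.04,-0.2,0.12,5.2],[0.048,-0.05,-0.24,0.12,5.2],[0.048,-0.06,-0.28,0.12,5.2],[0.048,-0.068,-0.32,0.12,5.2],[0.048,-0.068,-0.36,0.12,5.2],[0.048,-0.068,-0.39,0.11,5.2],[0.048,-0.068,-0.39,0.08,5.2],[0.048,-0.068,-0.39,0.06,5.2]]])

```text
clock: 15.28
position: [0.4385, -0.1748, 0.0688]
ee_rot: [-3.132, 0.243, -0.009]
force: [0.2, 1.4, -0.1]
width: 0.521
```

Run:
```python
from saddle import *
o=observe(); print(o["position"],o["width"],o["ee_rot"],o["force"])
t,d,s,ds=rackview("p6")
```

```text
[ 0.4385 -0.1748  0.0688] 0.521027192881793 [-3.1319  0.2426 -0.0086] [ 0.1979  1.4143 -0.1347]
```

View pics/p6.png

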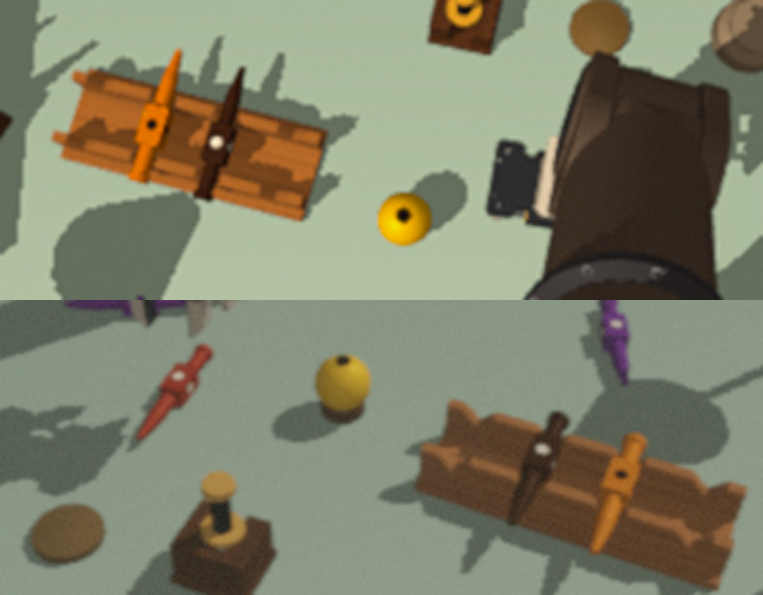

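Dark is seated in saddle 1 and red, with red body and white dot at (328,228), hasn't moved. Picking red now.

Request:
step_arm(series=[[[0.048,0.0003,0.0022,0,0.2],[0.048,0.0003,0.0022,-0.02,0.2],[0.048,0.0003,0.0022,-0.04,0.2],[0.048,0.0003,0.0022,-0.06,0.2],[0.048,0.0003,0.0022,-0.075,0.2],[0.048,0.0003,0.0022,-0.085,0.2],[0.048,0.0003,0.0022,-0.09,0.2],[0.048,0.0003,0.0022,-0.09,0.2],[0.048,0.0003,0.0022,-0.09,0.2],[0.015,0.0003,0.0022,-0.09,0.2],[0.015,0.0003,0.0022,-0.09,0.2],[0.015,0.0003,0.0022,-0.09,0.2],[0.015,0.0003,0.0022,-0.09,0.2],[0.015,0.0003,0.0022,-0.09,0.2],[0.015,0.0003,0.0022,-0.09,0.2]]])

```text
clock: 16.63
position: [0.4369, -0.17, -0.0223]
ee_rot: [-3.131, 0.232, 0.001]
force: [-1.3, 0.2, 6.6]
width: 0.28
```

Request:
step_arm(series=[[[0.015,0,0,0.02,0],[0.015,0,0,0.05,0],[0.015,0,0,0.09,0],[0.015,0,0,0.13,0],[0.015,0,0,0.14,0],[0.015,0.006,0.03,0.14,-2],[0.015,0.012,0.07,0.14,-4],[0.015,0.02,0.11,0.14,-5.3],[0.015,0.03,0.15,0.14,-5.3],[0.015,0.04,0.19,0.14,-5.3],[0.015,0.0486,0.23,0.14,-5.3],[0.015,0.0486,0.27,0.14,-5.3],[0.015,0.0486,0.3,0.13,-5.3],[0.015,0.0486,0.3147,0.1,-5.3],[0.015,0.0486,0.3147,0.07,-5.3],[0.015,0.0486,0.3147,0.06,-5.3],[0.015,0.0486,0.3147,0.06,-5.3],[0.015,0.0486,0.3147,0.06,-5.3],[0.015,0.0486,0.3147,0.06,-5.3],[0.015,0.0486,0.3147,0.06,-5.3]]])

```text
clock: 18.3
position: [0.4867, 0.1443, 0.0393]
ee_rot: [-3.116, 0.378, -0.003]
force: [1.0, -0.1, -0.7]
width: 0.284
```

Run:
```python
from saddle import *
o=observe(); print(o["position"],o["width"],o["ee_rot"],o["force"])
t,d,s,ds=rackview("p7")
```

```text
[0.4867 0.1443 0.0393] 0.28365869347182004 [-3.1156  0.3782 -0.0032] [ 0.9553 -0.1253 -0.684 ]
```

View pics/p7.png

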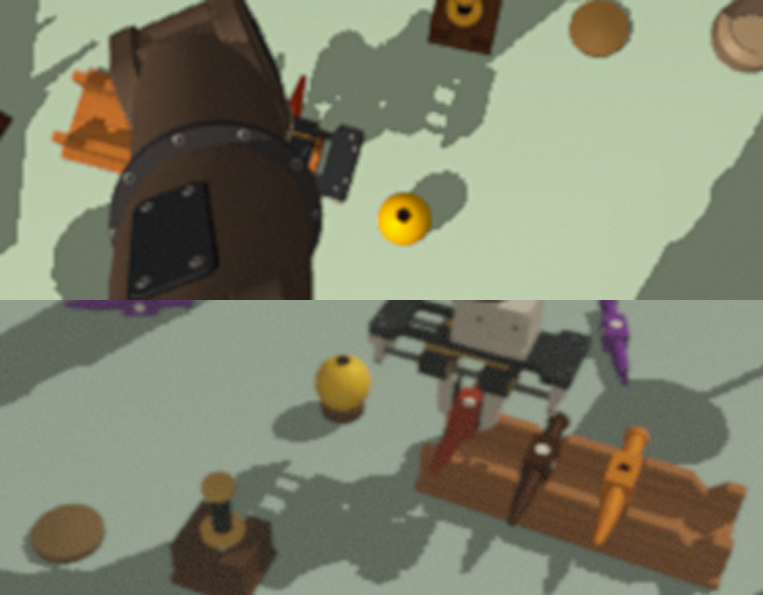

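Request:
step_arm(series=[[[0.015,-0.0012,0.0004,-0.01,0],[0.015,-0.0012,0.0004,-0.018,0],[0.015,-0.0012,0.0004,-0.024,0],[0.015,-0.0012,0.0004,-0.029,0],[0.015,-0.0012,0.0004,-0.0305,0],[0.015,-0.0012,0.0004,-0.0305,0],[0.015,-0.0012,0.0004,-0.0305,0]]])

```text
clock: 18.98
position: [0.4852, 0.1453, 0.0081]
ee_rot: [-3.116, 0.377, -0.002]
force: [0.6, 1.9, 0.6]
width: 0.279
```

Request:
step_arm(series=[[[0.015,0,0,-0.001,0],[0.015,0,0,-0.001,0],[0.035,0,0,-0.001,0],[0.048,0,0,-0.001,0],[0.048,0,0,-0.001,0],[0.048,0,0,0,0],[0.048,0,0,0.03,0],[0.048,0,0,0.07,0],[0.048,0,0,0.11,0],[0.048,0,0,0.15,0],[0.06,0.03,-0.03,0.16,0],[0.06,0.06,-0.06,0.16,0],[0.06,0.09,-0.09,0.16,0],[0.06,0.12,-0.12,0.16,0],[0.06,0.15,-0.15,0.16,0],[0.06,0.18,-0.18,0.16,0],[0.06,0.181,-0.198,0.16,0],[0.06,0.181,-0.198,0.16,0],[0.06,0.181,-0.198,0.16,0]]])

```text
clock: 20.57
position: [0.6659, -0.055, 0.1674]
ee_rot: [-3.116, 0.382, -0.0]
force: [0.6, 0.1, -0.2]
width: 0.653
```

Run:
```python
from saddle import *
o=observe(); print(o["position"],o["width"],o["ee_rot"],o["force"])
t,d,s,ds=rackview("p8")
for k,v in kens(t,(135,165,250,250),.0557,.0427).items(): print("rack",k,v["area"],v["mu"],v["yaw"],v["dot"],v["dota"])
print(S)
np.savez("p8.npz",t=t,d=d,s=s,ds=ds)
```

```text
[ 0.6659 -0.055   0.1674] 0.6532862560090197 [-3.1159  0.3824 -0.0004] [ 0.5863  0.0754 -0.2215]
rack gold 860 [0.518  0.2987] 20.424346053989552 [0.5065 0.2771] 7
rack red 308 [0.4908 0.145 ] 166.29364588260276 [0.4877 0.145 ] 23
rack dark 235 [0.5086 0.2162] 166.56246152490579 None None
[array([0.4874, 0.1442]), array([0.5051, 0.2171]), array([0.5229, 0.2899]), array([0.5406, 0.3628])]
```

View pics/p8.png

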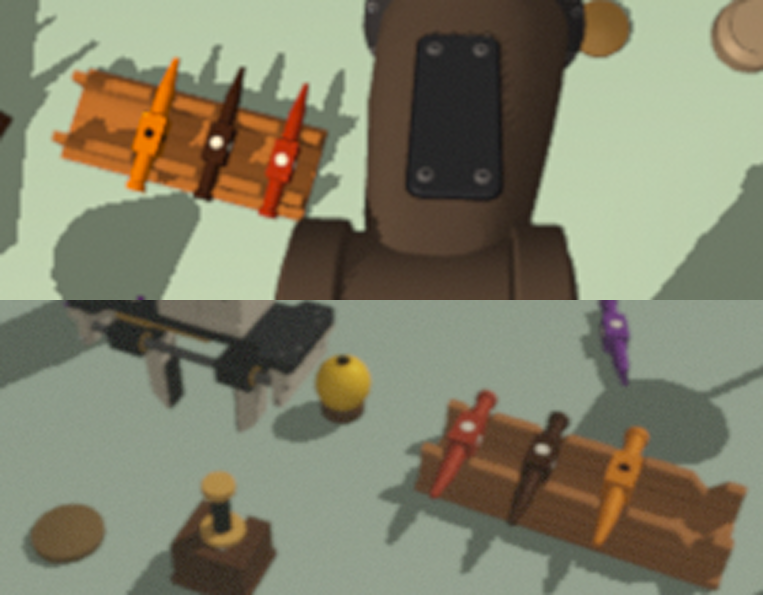

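```bash
cat > dots.py <<'E'
from saddle import *
from scipy.optimize import least_squares
def dot(im,cn,guess,dark,rad=9):
    # dot blob near projected guess, intensity-weighted centroid
    u,v=proj(cn,guess)[0]; x0,y0=int(round(u))-rad,int(round(v))-rad
    k=4; P=cv2.resize(im[y0:y0+2*rad+1,x0:x0+2*rad+1],None,fx=k,fy=k,interpolation=cv2.INTER_CUBIC)
    g=cv2.cvtColor(P,cv2.COLOR_RGB2HSV).astype(float)
    m=(g[...,2]<75) if dark else ((g[...,2]>125)&(g[...,1]<150)&(g[...,1]<(130)))
    n,l,st,c=cv2.connectedComponentsWithStats(m.astype(np.uint8))
    best=None
    for i in range(1,n):
        x,y,w,h,a=st[i]
        if a<40 or x==0 or y==0 or x+w>=P.shape[1] or y+h>=P.shape[0]: continue
        dd=np.hypot(*(c[i]-P.shape[0]/2)); 
        if best is None or dd-a*0.05<best[0]: best=(dd-a*0.05,c[i],a)
    if best is None: return None
    cc=(best[1]+.5)/k-.5; return np.array([x0+cc[0],y0+cc[1]]),best[2]
def tri(a,b):
    def f(P): return np.r_[proj("top",P)[0]-a,proj("scene",P)[0]-b]
    r=least_squares(f,[.5,.25,.05]); return r.x,np.abs(r.fun).max()
def alldots(t,s,G):
    for k,(g,dk) in G.items():
        A=dot(t,"top",g,dk);B=dot(s,"scene",g,dk)
        print(k,"top",None if A is None else (A[0],A[1],plane("top",A[0],.0557)[0][:2]),"scene",None if B is None else (B[0],B[1],plane("scene",B[0],.0557)[0][:2]))
        if A is not None and B is not None: print("   tri",*tri(A[0],B[0]))
E
python3 - <<'E'
from dots import *
z=np.load("p8.npz");t,s=z["t"],z["s"]
alldots(t,s,{"gold":([.515,.291,.0557],True),"dark":([.5051,.2171,.0557],False),"red":([.4874,.1442,.0557],False)})
cv2.imwrite("pics/p9.png",np.hstack([cv2.resize(t[165:240,135:215,::-1],(400,375),interpolation=cv2.INTER_CUBIC),cv2.resize(s[205:280,365:445,::-1],(400,375),interpolation=cv2.INTER_CUBIC)]))
E
```

```text
gold top (array([174.25  , 198.3036]), np.int32(56), array([0.514 , 0.2933])) scene (array([413.1542, 232.6583]), np.int32(60), array([0.5157, 0.2933]))
   tri [0.5143 0.2936 0.0544] 0.03240762290349153
dark top (array([198.9343, 201.7025]), np.int32(329), array([0.5053, 0.218 ])) scene (array([379.9108, 225.2291]), np.int32(293), array([0.5067, 0.218 ]))
   tri [0.5055 0.2181 0.0546] 0.04168092821970504
red top (array([222.7805, 208.0468]), np.int32(275), array([0.4876, 0.1452])) scene (array([349.5326, 215.9556]), np.int32(422), array([0.4894, 0.1453]))
   tri [0.4878 0.1453 0.0543] 0.033414906166399305
```

View pics/p9.png

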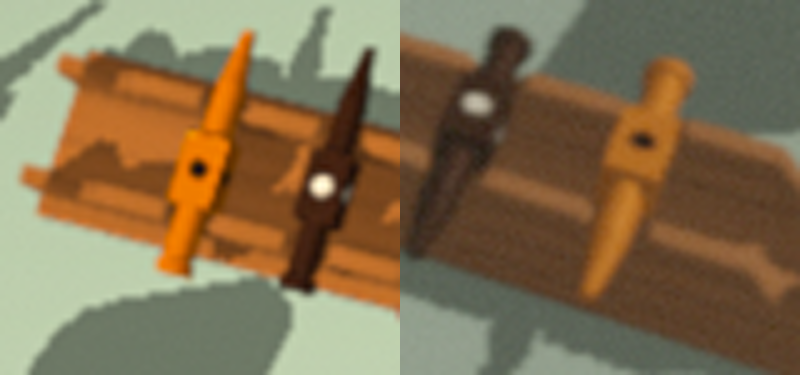

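Gold was knocked about 9 mm along its saddle toward the robot, with its waist against the wall. The triangulated dots are gold (0.514, 0.294), dark (0.506, 0.218) and red (0.488, 0.145), all level. I'll re-centre gold first.

Request:
step_arm(series=[[[0.045,-0.015,0.035,-0.02,0],[0.045,-0.03,0.07,-0.03,0],[0.045,-0.045,0.105,-0.03,0],[0.045,-0.06,0.14,-0.03,0],[0.045,-0.075,0.175,-0.03,0],[0.045,-0.09,0.21,-0.03,0],[0.045,-0.105,0.245,-0.03,0],[0.045,-0.12,0.28,-0.03,0],[0.045,-0.135,0.315,-0.03,0],[0.045,-0.152,0.348,-0.05,0],[0.045,-0.152,0.348,-0.08,0],[0.045,-0.152,0.348,-0.1,0],[0.045,-0.152,0.348,-0.1,0],[0.045,-0.152,0.348,-0.1,0],[0.045,-0.152,0.348,-0.1,0]]])

```text
clock: 21.92
position: [0.5139, 0.2971, 0.0693]
ee_rot: [-3.114, 0.375, -0.002]
force: [0.2, -0.2, -0.3]
width: 0.491
```

Request:
step_arm(series=[[[0.045,0,-0.004,0,0],[0.045,0,-0.004,-0.02,0],[0.045,0,-0.004,-0.04,0],[0.045,0,-0.004,-0.055,0],[0.045,0,-0.004,-0.06,0],[0.045,0,-0.004,-0.06,0],[0.045,0,-0.004,-0.06,0],[0.015,0,-0.004,-0.06,0],[0.015,0,-0.004,-0.06,0],[0.015,0,-0.004,-0.06,0],[0.015,0,-0.004,-0.06,0],[0.015,0,-0.004,-0.06,0],[0.015,0,-0.004,-0.06,0]]])

```text
clock: 23.0
position: [0.5143, 0.2933, 0.01]
ee_rot: [-3.113, 0.374, -0.004]
force: [-0.9, -0.5, 6.0]
width: 0.283
```

Request:
step_arm(series=[[[0.015,0,0,0.004,0],[0.015,0,0,0.004,0],[0.015,0.004,-0.001,0.004,0],[0.015,0.0089,-0.0022,0.004,0],[0.015,0.0089,-0.0022,0.004,0],[0.015,0.0089,-0.0022,0.004,0],[0.015,0.0089,-0.0022,0,0],[0.015,0.0089,-0.0022,-0.001,0],[0.015,0.0089,-0.0022,-0.001,0],[0.015,0.0089,-0.0022,-0.001,0]]])

```text
clock: 23.83
position: [0.5236, 0.2911, 0.0098]
ee_rot: [-3.113, 0.374, -0.005]
force: [-3.5, -2.9, 10.9]
width: 0.278
```

Request:
step_arm(series=[[[0.03,0,0,0,0],[0.045,0,0,0,0],[0.045,0,0,0,0],[0.045,0,0,0.002,0],[0.045,0,0,0.03,0],[0.045,0,0,0.07,0],[0.045,0,0,0.11,0],[0.05,0.015,-0.035,0.13,0],[0.05,0.03,-0.07,0.13,0],[0.05,0.045,-0.105,0.13,0],[0.05,0.06,-0.14,0.13,0],[0.05,0.075,-0.175,0.13,0],[0.05,0.09,-0.21,0.13,0],[0.05,0.105,-0.245,0.13,0],[0.05,0.12,-0.28,0.13,0],[0.05,0.135,-0.315,0.13,0],[0.05,0.1427,-0.3439,0.13,0],[0.05,0.1427,-0.3439,0.13,0],[0.05,0.1427,-0.3439,0.13,0],[0.05,0.1427,-0.3439,0.13,0]]])

```text
clock: 25.5
position: [0.666, -0.052, 0.1394]
ee_rot: [-3.112, 0.374, -0.004]
force: [-0.1, 0.1, 0.0]
width: 0.546
```

Run:
```python
from dots import *
o=observe(); print(o["position"],o["width"],o["ee_rot"],o["force"])
t,d,s,ds=rackview("p10")
alldots(t,s,{"gold":([.523,.291,.0557],True),"dark":([.5051,.2171,.0557],False),"red":([.4874,.1442,.0557],False)})
cv2.imwrite("pics/p11.png",cv2.resize(s[150:300,170:320,::-1],(600,600),interpolation=cv2.INTER_CUBIC))
C=cloud("scene",ds)
for cn,dd,(x0,y0,x1,y1) in (("scene",ds,(220,225,285,295)),):
    P=cloud(cn,dd)[y0:y1,x0:x1].reshape(-1,3)
    for lo,hi in ((.055,.062),(0.107,0.12)):
        Q=P[(P[:,2]>lo)&(P[:,2]<hi)&(P[:,0]>.55)]
        print(cn,lo,hi,len(Q),cv2.minEnclosingCircle(Q[:,:2].astype(np.float32)))
```

```text
[ 0.666  -0.052   0.1394] 0.5463802084438051 [-3.1125  0.374  -0.0037] [-0.0574  0.0837  0.0278]
gold top (array([175.165, 195.415]), np.int32(50), array([0.5229, 0.2911])) scene (array([412.1141, 235.2228]), np.int32(46), array([0.5247, 0.291 ]))
   tri [0.5232 0.2913 0.0544] 0.07285997252205334
dark top (array([198.9392, 201.7022]), np.int32(327), array([0.5053, 0.218 ])) scene (array([379.9263, 225.2327]), np.int32(297), array([0.5067, 0.218 ]))
   tri [0.5055 0.2182 0.0546] 0.031322398418041075
red top (array([222.7391, 208.067 ]), np.int32(276), array([0.4875, 0.1453])) scene (array([349.5924, 215.9964]), np.int32(422), array([0.4895, 0.1454]))
   tri [0.4878 0.1455 0.0542] 0.03212721211286862
scene 0.055 0.062 94 ((0.6674624085426331, -0.05269946902990341), 0.020108239725232124)
scene 0.107 0.12 127 ((0.667095422744751, -0.053135234862565994), 0.01551041379570961)
```

View pics/p11.png

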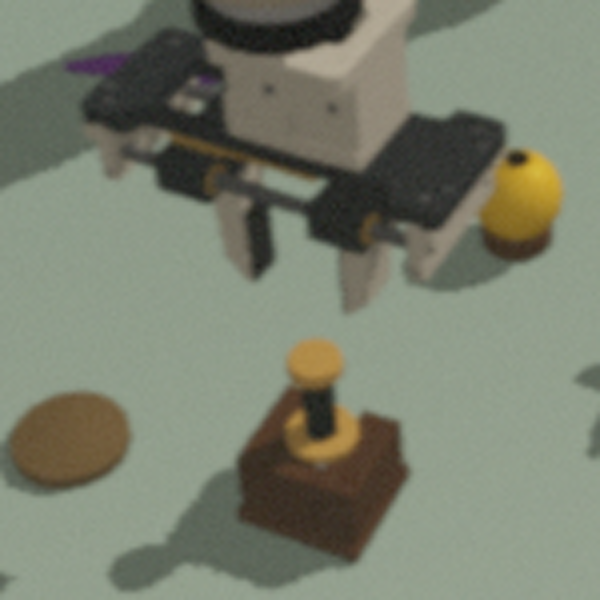

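View pics/p10.png

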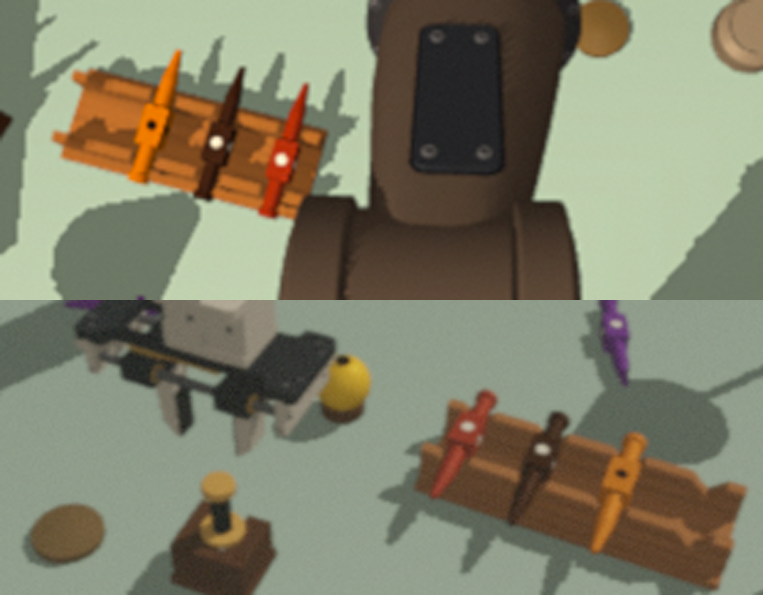

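Gold is re-centred at (0.523, 0.291). Now I'll lower the open jaws around the punch grip.

Request:
step_arm(series=[[[0.05,0,-0.0005,-0.02,0],[0.05,0,-0.0005,-0.04,0],[0.05,0,-0.0005,-0.055,0],[0.05,0,-0.0005,-0.065,0],[0.05,0,-0.0005,-0.065,0],[0.05,0,-0.0005,-0.065,0]]])

```text
clock: 26.1
position: [0.6658, -0.0503, 0.0747]
ee_rot: [-3.113, 0.369, -0.003]
force: [0.7, -1.1, 0.8]
width: 0.547
```

Run:
```python
from dots import *
o=observe(); print(o["position"],o["width"],o["ee_rot"],o["force"])
s,ds=eyes.get_image("scene")
cv2.imwrite("pics/p12.png",cv2.resize(s[180:300,190:310,::-1],(600,600),interpolation=cv2.INTER_CUBIC))
C=cloud("scene",ds)[180:300,190:310]
```

```text
[ 0.6658 -0.0503  0.0747] 0.5468667488108654 [-3.1126  0.3687 -0.0032] [ 0.6816 -1.1125  0.7682]
```

View pics/p12.png

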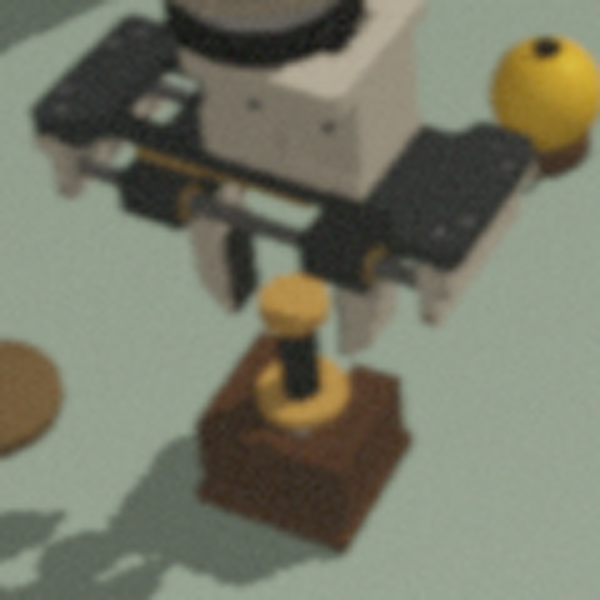

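Request:
step_arm(series=[[[0.05,0,-0.002,-0.012,0],[0.05,0,-0.002,-0.022,0],[0.05,0,-0.002,-0.032,0],[0.05,0,-0.002,-0.038,0],[0.05,0,-0.002,-0.041,0],[0.05,0,-0.002,-0.041,0],[0.05,0,-0.002,-0.041,0]]])

```text
clock: 26.73
position: [0.6665, -0.0526, 0.0343]
ee_rot: [-3.113, 0.369, -0.005]
force: [0.6, 0.5, -0.7]
width: 0.546
```

Run:
```python
from dots import *
o=observe(); print(o["position"],o["width"],o["ee_rot"],o["force"])
s,ds=eyes.get_image("scene")
cv2.imwrite("pics/p13.png",cv2.resize(s[180:300,190:310,::-1],(600,600),interpolation=cv2.INTER_CUBIC))
```

```text
[ 0.6665 -0.0526  0.0343] 0.5460691545863009 [-3.1125  0.3693 -0.0052] [ 0.5916  0.503  -0.6509]
```

View pics/p13.png

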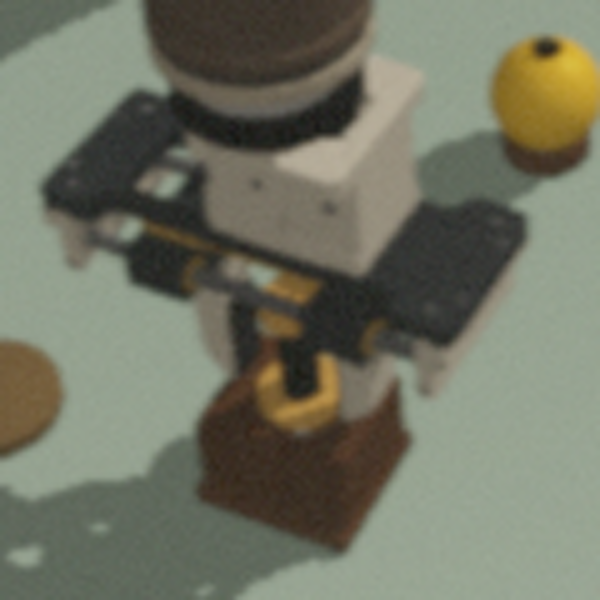

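The jaws straddle the grip with clearance to the head and collar, so I'll close.

Request:
step_arm(series=[[[0.01,0,0,0,0],[0.01,0,0,0,0],[0.01,0,0,0,0],[0.01,0,0,0,0],[0.01,0,0,0,0],[0.01,0,0,0,0],[0.01,0,0,0,0]]], squeeze=50)

```text
clock: 27.37
position: [0.667, -0.0525, 0.035]
ee_rot: [-3.112, 0.369, -0.007]
force: [-0.6, 0.5, 2.9]
width: 0.281
```

Request:
step_arm(series=[[[0.01,0,0,0,0],[0.01,0,0,0,0],[0.01,0,0,0,0],[0.01,0,0,0,0]]])

```text
clock: 27.7
position: [0.6671, -0.0525, 0.035]
ee_rot: [-3.112, 0.369, -0.007]
force: [-0.6, 1.0, 0.8]
width: 0.282
```

Run:
```python
from dots import *
o=observe(); print(o["position"],o["width"],o["ee_rot"],o["force"])
s,ds=eyes.get_image("scene")
cv2.imwrite("pics/p14.png",cv2.resize(s[180:300,190:310,::-1],(600,600),interpolation=cv2.INTER_CUBIC))
```

```text
[ 0.6671 -0.0525  0.035 ] 0.2821849542528824 [-3.1123  0.3691 -0.0071] [-0.5832  0.9786  0.8129]
```

View pics/p14.png

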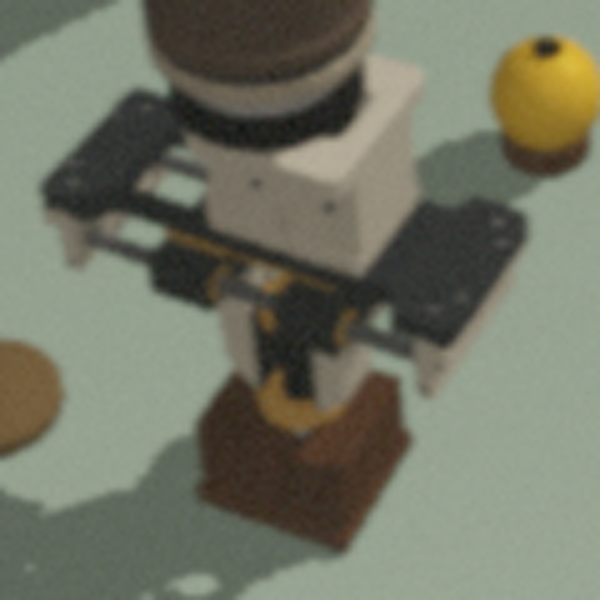

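The fingers stopped at 25.9 mm, but the grip is 18 mm wide and the head 30 mm. I need to find out what they are holding, so I'll check the finger and punch geometry in depth.

Run:
```python
from dots import *
o=observe(); p=o["position"]
s,ds=eyes.get_image("scene")
C=cloud("scene",ds)
th=2*np.arctan2(o["ee_rot"][1],o["ee_rot"][0]); e1=np.array([np.cos(th),np.sin(th)]);e2=np.array([-e1[1],e1[0]])
print(np.degrees(th)%360, proj("scene",p+[0,0,.041]),proj("scene",[.6657,-.0525,.056]),proj("scene",[.6657,-.0525,.112]))
for v in range(232,268,3):
    row=[]
    for u in range(234,270,3):
        q=C[v,u]; r=q[:2]-p[:2]; row.append("%4d,%4d,%4d"%(1000*r@e1,1000*r@e2,1000*q[2]))
    print(v," | ".join(row))
cv2.imwrite("pics/p15.png",cv2.resize(s[220:280,220:280,::-1],(600,600),interpolation=cv2.INTER_NEAREST))
```

```text
346.47226887375825 [[248.9284 250.7587]] [[249.7427 256.5619]] [[247.8515 238.5753]]
232   21, -16, 144 |   10, -17, 134 |   20,  -2, 150 |   24,   7, 158 |   25,  15, 161 |   24,  21, 163 |   24,  28, 166 |   23,  34, 168 |   22,  41, 170 |   23,  48, 174 |   14,  49, 166 |   12,  55, 168
235   27, -12, 143 |   10, -18, 125 |    1, -17, 117 |   -6, -15, 111 |   -7,  -8, 112 |   21,  19, 151 |   23,  27, 157 |   24,  35, 161 |   23,  41, 163 |   24,  48, 167 |   22,  54, 168 |   18,  58, 166
238   30, -11, 138 |   29,  -4, 140 |   27,   0, 140 |   25,   6, 141 |   28,  16, 148 |   25,  21, 148 |   23,  26, 148 |   20,  31, 148 |   18,  37, 148 |   25,  48, 159 |   25,  55, 162 |   27,  63, 167
241   11, -27, 104 |   10, -20, 106 |    4, -16, 103 |   31,  10, 140 |   34,  19, 147 |   32,  24, 147 |   29,  29, 146 |   27,  35, 147 |   24,  40, 147 |   15,  41, 139 |    4,  42, 128 |   32,  65, 165
244   11, -28,  94 |   10, -21,  96 |    8, -15,  97 |   13,  -3, 107 |   34,  18, 137 |   35,  26, 143 |   35,  33, 145 |   34,  39, 148 |   28,  42, 143 |   24,  47, 141 |    5,  42, 121 | 
[... 756 characters left out ...]
  10,  21,  80 |   11,  29,  84 |    0,  28,  72 |  -20,  24,  49 |  499, 344, 727
259   14, -31,  48 |   12, -24,  50 |    9, -19,  49 |   11,  -9,  56 |    7,  -4,  55 |    8,   3,  59 |    9,  11,  64 |   12,  21,  72 |   11,  28,  75 |  -10,  22,  49 |  -13,  28,  49 |  -17,  33,  48
262   21, -27,  48 |   18, -21,  47 |   17, -14,  50 |   19,  -4,  57 |   15,   0,  55 |   13,   6,  57 |   10,  12,  56 |    7,  17,  56 |   -1,  19,  48 |   -2,  26,  50 |   -6,  31,  48 |  -15,  34,  40
265   29, -22,  48 |   26, -16,  48 |   24, -10,  50 |   21,  -4,  49 |   -3, -14,  18 |   17,   8,  52 |   13,  13,  50 |   10,  18,  49 |    6,  24,  49 |    4,  30,  50 |   -1,  34,  45 |  -13,  34,  33
```

View pics/p15.png

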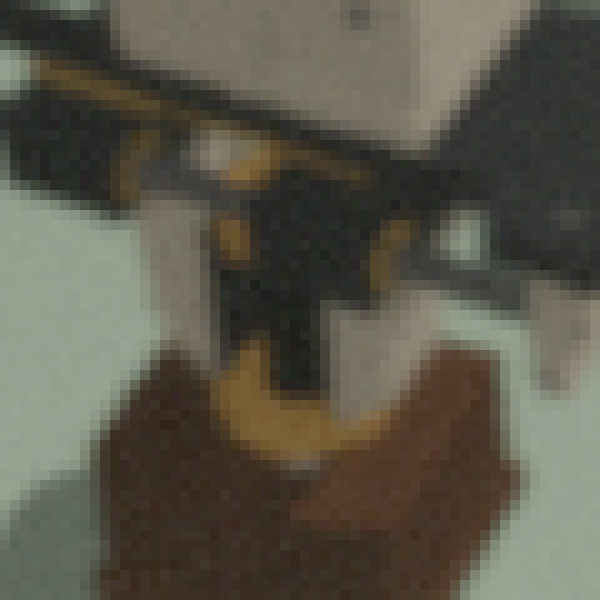

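The depth columns show the upper finger bodies clamping the 30 mm head. The pads are 2 mm proud and stay clear of the thinner grip. Holding the head with the pads themselves is firmer, so I'll open, go up 26 mm and close on the head.

Request:
step_arm(series=[[[0.03,0,0,0,0],[0.05,0,0,0,0],[0.05,0,0,0,0],[0.05,0,0,0,0],[0.05,-0.0008,0,0.01,0],[0.05,-0.0008,0,0.02,0],[0.05,-0.0008,0,0.026,0],[0.05,-0.0008,0,0.026,0],[0.05,-0.0008,0,0.026,0],[0.02,-0.0008,0,0.026,0],[0.02,-0.0008,0,0.026,0],[0.02,-0.0008,0,0.026,0],[0.02,-0.0008,0,0.026,0],[0.02,-0.0008,0,0.026,0],[0.02,-0.0008,0,0.026,0],[0.02,-0.0008,0,0.026,0]]], squeeze=50)

```text
clock: 29.13
position: [0.666, -0.0525, 0.0607]
ee_rot: [-3.112, 0.369, -0.006]
force: [-0.3, -0.4, -2.2]
width: 0.311
```

Run:
```python
from dots import *
o=observe(); print(o["position"],o["width"],o["width"]*91.8,o["ee_rot"],o["force"])
s,ds=eyes.get_image("scene")
cv2.imwrite("pics/p16.png",cv2.resize(s[210:290,210:290,::-1],(600,600),interpolation=cv2.INTER_CUBIC))
```

```text
[ 0.666  -0.0525  0.0607] 0.31080894586480173 28.532261230388798 [-3.1124  0.3691 -0.0061] [-0.3468 -0.3562 -2.2104]
```

View pics/p16.png

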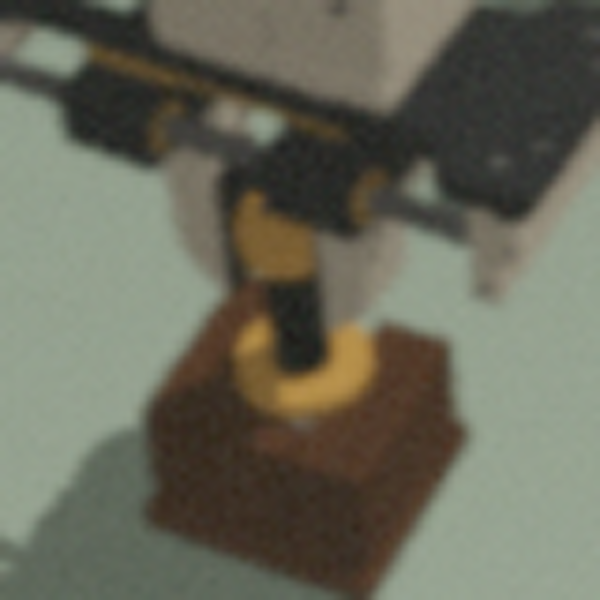

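Request:
step_arm(series=[[[0.02,0,0,0,0],[0.02,0,0,0.005,0],[0.02,0,0,0.01,0],[0.02,0,0,0.02,0],[0.02,0,0,0.03,0],[0.02,0,0,0.04,0],[0.02,0,0,0.05,0],[0.02,0,0,0.06,0],[0.02,0,0,0.07,0],[0.02,0,0,0.07,0],[0.02,0,0,0.07,0],[0.02,0,0,0.07,0]]])

```text
clock: 30.18
position: [0.6657, -0.0525, 0.1304]
ee_rot: [-3.113, 0.369, -0.005]
force: [-0.6, -0.6, -0.7]
width: 0.306
```

Run:
```python
from dots import *
o=observe(); print(o["position"],o["width"],o["width"]*91.8,o["ee_rot"],o["force"])
t,d,s,ds=rackview("p17b")
alldots(t,s,{"gold":([.523,.291,.0557],True),"dark":([.5051,.2171,.0557],False),"red":([.4874,.1442,.0557],False)})
cv2.imwrite("pics/p17.png",cv2.resize(s[180:290,200:310,::-1],(600,600),interpolation=cv2.INTER_CUBIC))
```

```text
[ 0.6657 -0.0525  0.1304] 0.30609322223924035 28.099357801562263 [-3.1125  0.369  -0.0053] [-0.6205 -0.5762 -0.6556]
gold top (array([175.1642, 195.4338]), np.int32(51), array([0.5229, 0.2911])) scene (array([412.109 , 235.2048]), np.int32(47), array([0.5246, 0.291 ]))
   tri [0.5232 0.2913 0.0544] 0.0748589089909899
dark top (array([198.9367, 201.6951]), np.int32(328), array([0.5053, 0.218 ])) scene (array([379.9133, 225.2233]), np.int32(300), array([0.5067, 0.218 ]))
   tri [0.5055 0.2181 0.0546] 0.03835184058965524
red top (array([222.765 , 208.0468]), np.int32(275), array([0.4876, 0.1452])) scene (array([349.5619, 215.9571]), np.int32(420), array([0.4894, 0.1454]))
   tri [0.4878 0.1454 0.0543] 0.028588848180191917
```

View pics/p17.png

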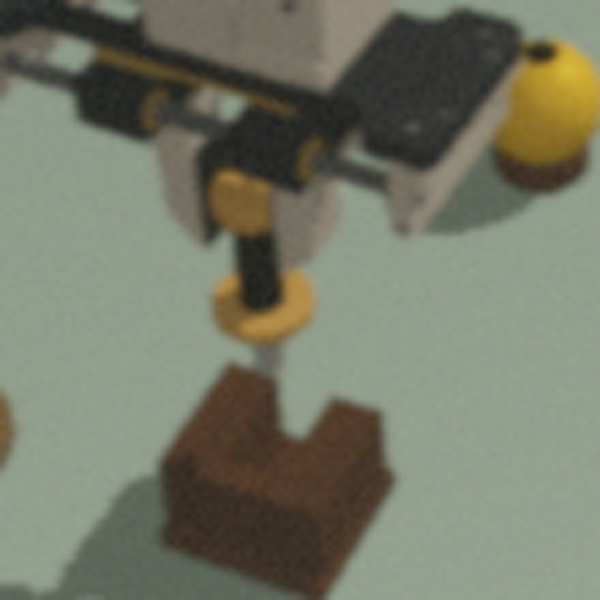

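```bash
cat > tilt.py <<'E'
from dots import *
def brass(s,ds,xy,oz,save=None,r=45):
    """xy: TCP, oz: expected punch origin height. Collar from brass mask in scene"""
    u,v=proj("scene",[xy[0],xy[1],oz+.006])[0]; x0,y0=int(u)-r,int(v)-r
    P=s[y0:y0+2*r,x0:x0+2*r]; H=hsv(P).astype(int); m=((H[...,0]>=10)&(H[...,0]<=24)&(H[...,1]>130)&(H[...,2]>100)).astype(np.uint8)
    C=cloud("scene",ds)[y0:y0+2*r,x0:x0+2*r]
    near=(np.hypot(C[...,0]-xy[0],C[...,1]-xy[1])<.035)&(m>0)
    top=near&(np.abs(C[...,2]-(oz+.006))<.012)
    Q=C[top]; n=len(Q)
    A=np.c_[Q[:,:2]-Q[:,:2].mean(0),np.ones(n)]; k=np.linalg.lstsq(A,Q[:,2],rcond=None)[0]
    # outline circle
    cc,rr=cv2.minEnclosingCircle(Q[:,:2].astype(np.float32))
    print("collar n",n,"slopes",k[:2],"meanz",Q[:,2].mean(),"centre",cc,"r",rr)
    for z,nm in ((oz-.032,"tip"),(oz,"collar"),(oz+.006,"ctop"),(oz+.062,"head")):
        print(nm,proj("scene",[xy[0],xy[1],z])[0])
    cs,_=cv2.findContours(m,cv2.RETR_EXTERNAL,cv2.CHAIN_APPROX_NONE)
    for c in cs:
        if cv2.contourArea(c)>15 and len(c)>=5: b=cv2.boundingRect(c); print("blob",b[0]+x0,b[1]+y0,b[2],b[3],"ell",np.array(cv2.fitEllipse(c)[0])+[x0,y0],cv2.fitEllipse(c)[1:])
    if save:
        I=cv2.resize(P[:,:,::-1],(600,600),interpolation=cv2.INTER_CUBIC).copy(); f=600/(2*r)
        for z in (oz-.032,oz-.018,oz+.006,oz+.052,oz+.062):
            a=proj("scene",[xy[0],xy[1],z])[0]; cv2.circle(I,(int((a[0]+.5-x0)*f),int((a[1]+.5-y0)*f)),3,(255,0,0),-1)
        cv2.imwrite(f"pics/{save}.png",I)
E
python3 - <<'E'
from tilt import *
s,ds=eyes.get_image("scene"); p=observe()["position"]
brass(s,ds,p[:2],.1197,"t1")
E
```

```text
collar n 114 slopes [-0.0167 -0.0055] meanz 0.12488866309756474 centre (0.6677923202514648, -0.05174717679619789) r 0.018435494974255562
tip [248.725  246.5011]
collar [247.613  235.9162]
ctop [247.3983 233.8733]
head [245.2949 213.8511]
blob 240 231 17 12 ell [247.8769 235.647 ] ((11.934019088745117, 15.272530555725098), 90.3595962524414)
blob 239 211 10 12 ell [243.7431 216.6617] ((8.706006050109863, 11.287271499633789), 145.27293395996094)
```

View pics/t1.png

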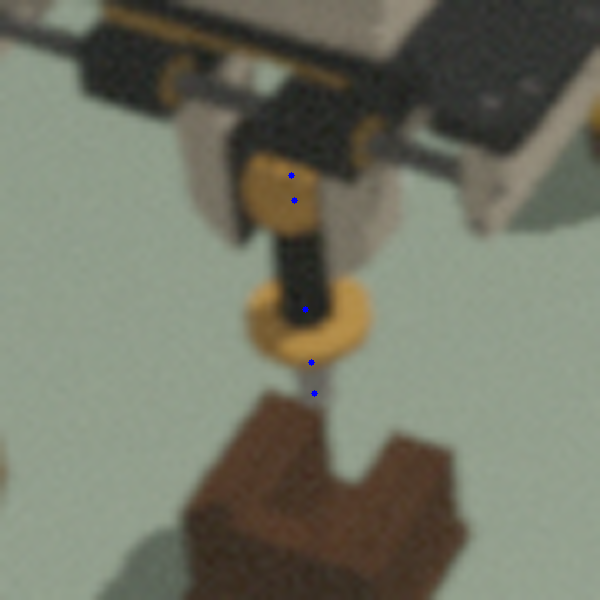

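The punch is held upright and centred: the projected axis points fall on the collar, barrel and nose, and the collar slope is about 0.017 rad. I'll carry it gently to above gold.

Request:
step_arm(series=[[[0.02,-0.004,0.01,0.002,0],[0.02,-0.0125,0.03,0.005,0],[0.02,-0.025,0.06,0.005,0],[0.02,-0.0375,0.09,0.005,0],[0.02,-0.05,0.12,0.005,0],[0.02,-0.0625,0.15,0.005,0],[0.02,-0.075,0.18,0.005,0],[0.02,-0.0875,0.21,0.005,0],[0.02,-0.1,0.24,0.005,0],[0.02,-0.1125,0.27,0.005,0],[0.02,-0.125,0.3,0.005,0],[0.02,-0.135,0.325,0.005,0],[0.02,-0.14,0.338,0,0],[0.02,-0.1425,0.3438,0,0],[0.02,-0.1425,0.3438,-0.005,0],[0.02,-0.1425,0.3438,-0.01,0],[0.02,-0.1425,0.3438,-0.01,0],[0.02,-0.1425,0.3438,-0.01,0],[0.02,-0.1425,0.3438,-0.01,0]]])

```text
clock: 31.92
position: [0.5237, 0.2898, 0.1198]
ee_rot: [-3.113, 0.373, -0.004]
force: [0.7, 0.9, -1.2]
width: 0.31
```

Run:
```python
from tilt import *
o=observe(); p=o["position"]; print(p,o["width"]*91.8,o["force"],o["ee_rot"])
s,ds=eyes.get_image("scene")
brass(s,ds,p[:2],p[2]-.0107,"t2",32)
B=dot(s,"scene",[.523,.291,.0557],True); print(B, proj("scene",[.5232,.2913,.0544]))
```

```text
[0.5237 0.2898 0.1198] 28.46507413118818 [ 0.7199  0.9088 -1.2129] [-3.1127  0.3727 -0.0043]
collar n 122 slopes [-0.0371 -0.0155] meanz 0.11480917374701942 centre (0.5264953374862671, 0.2894968092441559) r 0.019446274265646935
tip [413.4005 228.1188]
collar [416.1897 217.6514]
ctop [416.7273 215.6341]
head [421.9821 195.9142]
blob 384 211 64 36 ell [414.3249 232.8376] ((32.892887115478516, 54.776981353759766), 85.9421157836914)
blob 415 194 14 10 ell [421.3189 198.2272] ((9.366660118103027, 13.607304573059082), 103.4612045288086)
(array([412.1311, 235.1799]), np.int32(41)) [[412.1579 235.2038]]
```

View pics/t2.png

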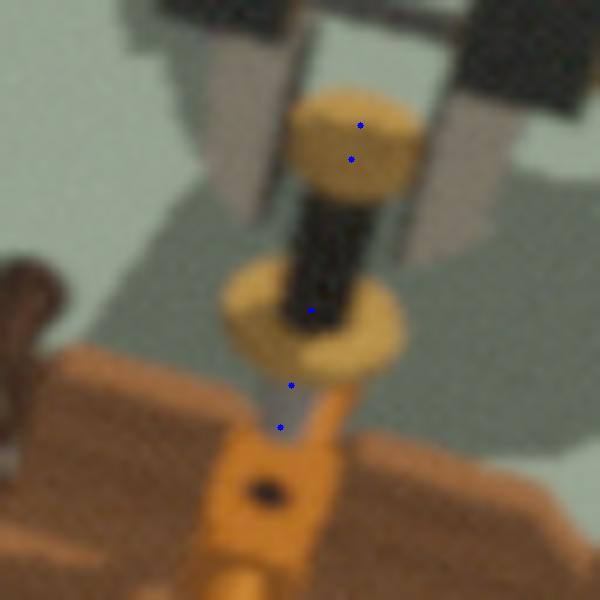

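The nose sits over gold's dot at crop (268,493), with the axis markers on the punch. I'll correct 1.5 mm and go down in small steps, watching force.

Request:
step_arm(series=[[[0.02,-0.0005,0.0015,0,0],[0.02,-0.0005,0.0015,0,0],[0.02,-0.0005,0.0015,-0.005,0],[0.02,-0.0005,0.0015,-0.01,0],[0.02,-0.0005,0.0015,-0.014,0],[0.02,-0.0005,0.0015,-0.017,0],[0.02,-0.0005,0.0015,-0.018,0],[0.02,-0.0005,0.0015,-0.018,0],[0.02,-0.0005,0.0015,-0.018,0]]])

```text
clock: 32.72
position: [0.5232, 0.2917, 0.102]
ee_rot: [-3.112, 0.372, -0.004]
force: [-0.3, 0.2, -1.7]
width: 0.308
```

Run:
```python
from tilt import *
o=observe(); p=o["position"]; print(p,o["width"]*91.8,o["force"],o["ee_rot"])
s,ds=eyes.get_image("scene")
brass(s,ds,p[:2],p[2]-.0107,"t3",26)
```

```text
[0.5232 0.2917 0.102 ] 28.301088845542388 [-0.2753  0.228  -1.7017] [-3.1125  0.3719 -0.0045]
collar n 131 slopes [-0.0451 -0.0032] meanz 0.09657050997415911 centre (0.5263550877571106, 0.29202067852020264) r 0.0204167440533638
tip [412.764  233.7209]
collar [415.5026 223.5177]
ctop [416.0301 221.552 ]
head [421.1845 202.3484]
blob 390 217 52 30 ell [411.6556 234.022 ] ((27.8986759185791, 47.953125), 93.34446716308594)
blob 415 199 13 11 ell [420.739  204.1422] ((10.136796951293945, 12.880452156066895), 107.76300811767578)
```

View pics/t3.png

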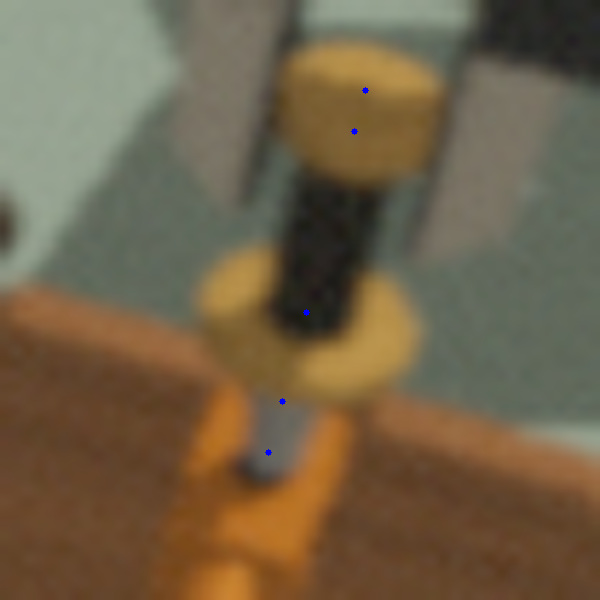

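Request:
step_arm(series=[[[0.02,0,-0.0004,-0.002,0],[0.02,0,-0.0004,-0.004,0],[0.02,0,-0.0004,-0.005,0],[0.02,0,-0.0004,-0.005,0]]])

```text
clock: 33.1
position: [0.5236, 0.2915, 0.0974]
ee_rot: [-3.112, 0.372, -0.006]
force: [0.1, -0.5, 3.8]
width: 0.308
```

Request:
step_arm(series=[[[0.02,0,0,-0.001,0],[0.02,0,0,-0.002,0],[0.02,0,0,-0.0022,0],[0.02,0,0,-0.0022,0],[0.02,0,0,-0.0022,0],[0.02,0,0,-0.0022,0],[0.02,0,0,-0.0022,0],[0.02,0,0,-0.0022,0]]])

```text
clock: 33.77
position: [0.524, 0.2916, 0.0957]
ee_rot: [-3.111, 0.372, -0.007]
force: [-0.1, -0.8, 6.1]
width: 0.308
```

Run:
```python
from tilt import *
for i in range(2):
    s,ds=eyes.get_image("scene")
    o=observe(); p=o["position"]; print(p,o["width"]*91.8,o["force"],o["ee_rot"])
brass(s,ds,p[:2],p[2]-.0107,"t4",26)
```

```text
[0.524  0.2916 0.0957] 28.316066165370533 [-1.1407 -1.5564  6.3934] [-3.1114  0.3721 -0.0071]
[0.524  0.2916 0.0957] 28.604252485303345 [ 0.3784 -0.5122  5.4215] [-3.1114  0.3721 -0.0071]
collar n 133 slopes [-0.0389  0.0129] meanz 0.09025411167723883 centre (0.5259257555007935, 0.29201802611351013) r 0.020396700128912926
tip [412.177  235.9091]
collar [414.8916 225.7952]
ctop [415.4145 223.8469]
head [420.5223 204.8168]
blob 389 219 52 30 ell [411.56   235.6817] ((28.030611038208008, 47.29482650756836), 97.0295181274414)
blob 414 202 13 11 ell [419.9858 206.818 ] ((10.179159164428711, 12.734359741210938), 111.36106872558594)
```

View pics/t4.png

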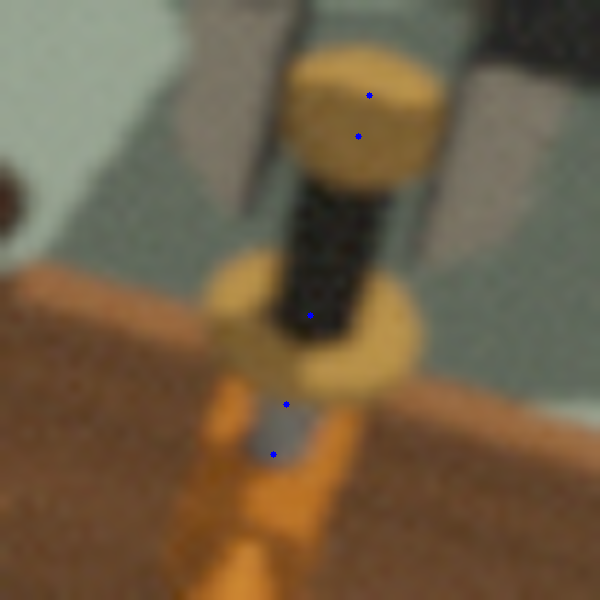

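Request:
step_arm(series=[[[0.02,-0.0005,-0.0003,-0.001,0],[0.02,-0.0005,-0.0003,-0.0014,0],[0.02,-0.0005,-0.0003,-0.0014,0],[0.02,-0.0005,-0.0003,-0.0014,0],[0.02,-0.0005,-0.0003,-0.0014,0],[0.02,-0.0005,-0.0003,-0.0014,0],[0.02,-0.0005,-0.0003,-0.0014,0],[0.02,-0.0005,-0.0003,-0.0014,0]]])

```text
clock: 34.53
position: [0.5241, 0.2916, 0.095]
ee_rot: [-3.111, 0.372, -0.009]
force: [-0.7, -1.1, 6.5]
width: 0.306
```

Request:
step_arm(series=[[[0.02,-0.0005,0,-0.0015,0],[0.02,-0.0005,0,-0.002,0],[0.02,-0.0005,0,-0.002,0],[0.02,-0.0005,0,-0.002,0],[0.02,-0.0005,0,-0.002,0],[0.02,-0.0005,0,-0.002,0],[0.02,-0.0005,0,-0.002,0]]])

```text
clock: 35.12
position: [0.5243, 0.2917, 0.0938]
ee_rot: [-3.11, 0.372, -0.011]
force: [-1.0, -2.1, 8.9]
width: 0.305
```

Request:
step_arm(series=[[[0.02,-0.0003,0,0.001,0],[0.02,-0.0005,0,0.003,0],[0.02,-0.0005,0,0.006,0],[0.02,-0.0005,0,0.01,0],[0.02,-0.0005,0,0.015,0],[0.02,-0.0005,0,0.02,0],[0.02,-0.0005,0,0.025,0],[0.02,-0.0005,0,0.028,0],[0.02,-0.0005,0,0.028,0],[0.02,-0.0005,0,0.028,0]]])

```text
clock: 35.95
position: [0.5239, 0.2917, 0.122]
ee_rot: [-3.109, 0.372, -0.011]
force: [0.3, -0.5, -1.9]
width: 0.308
```

Run:
```python
from tilt import *
s,ds=eyes.get_image("scene")
t,d=eyes.get_image("top")
o=observe(); p=o["position"]; print(p,o["width"]*91.8,o["force"],o["ee_rot"])
brass(s,ds,p[:2],p[2]-.0107,"t5",32)
alldots(t,s,{"gold":([.523,.291,.0557],True),"dark":([.5051,.2171,.0557],False),"red":([.4874,.1442,.0557],False)})
```

```text
[0.5236 0.2915 0.1216] 28.308529755235096 [ 0.072   0.7209 -2.601 ] [-3.11    0.3725 -0.0105]
collar n 122 slopes [-0.0413 -0.0076] meanz 0.11676881483980445 centre (0.526497483253479, 0.2915293276309967) r 0.019343232735991478
tip [414.3394 227.6181]
collar [417.1549 217.1226]
ctop [417.6976 215.0998]
head [423.0026 195.3247]
blob 424 238 15 7 ell [430.7572 240.8086] ((2.954998254776001, 13.700332641601562), 108.63897705078125)
blob 385 211 64 36 ell [415.3592 232.8933] ((33.03662109375, 58.44590377807617), 89.87104034423828)
blob 416 193 14 10 ell [422.4737 197.408 ] ((9.429323196411133, 12.725393295288086), 101.79879760742188)
gold top None scene (array([412.0852, 235.2102]), np.int32(44), array([0.5246, 0.2909]))
dark top (array([198.9157, 201.698 ]), np.int32(332), array([0.5053, 0.2181])) scene (array([379.9117, 225.2274]), np.int32(327), array([0.5067, 0.218 ]))
   tri [0.5055 0.2182 0.0546] 0.052577033785979665
red top (array([222.7591, 208.0529]), np.int32(274), array([0.4876, 0.1452])) scene (array([349.5907, 215.9577]), np.int32(423), array([0.4894, 0.1454]))
   tri [0.4878 0.1454 0.0543] 0.018606311279285137
```

View pics/t5.png

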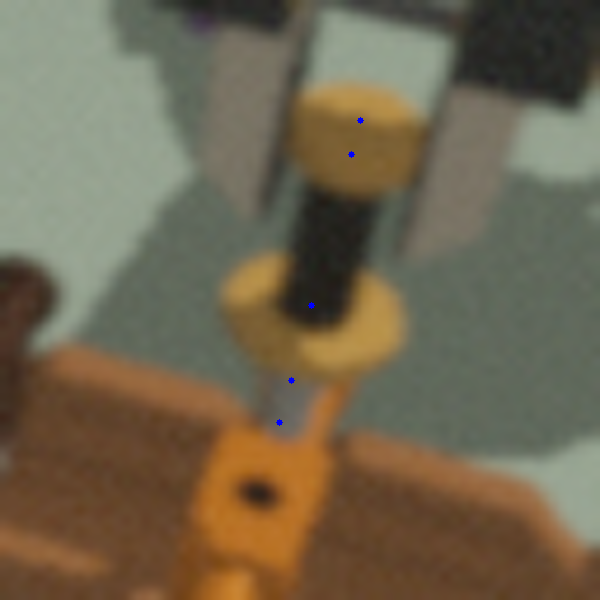

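Gold is marked (peak contact ≈10 N) and the punch came off straight; the dot and ken didn't move. Next is red at (0.488, 0.145).

Request:
step_arm(series=[[[0.02,-0.002,-0.008,0.008,0],[0.02,-0.005,-0.02,0.01,0],[0.02,-0.01,-0.04,0.01,0],[0.02,-0.015,-0.06,0.01,0],[0.02,-0.02,-0.08,0.01,0],[0.02,-0.025,-0.1,0.01,0],[0.02,-0.03,-0.12,0.01,0],[0.02,-0.034,-0.138,0.005,0],[0.02,-0.0358,-0.1455,0,0],[0.02,-0.0358,-0.1461,-0.005,0],[0.02,-0.0358,-0.1461,-0.01,0],[0.02,-0.0358,-0.1461,-0.01,0],[0.02,-0.0358,-0.1461,-0.01,0],[0.02,-0.0358,-0.1461,-0.01,0]]])

```text
clock: 37.22
position: [0.488, 0.1466, 0.1116]
ee_rot: [-3.11, 0.37, -0.01]
force: [0.4, -0.1, -1.9]
width: 0.31
```

Run:
```python
from tilt import *
s,ds=eyes.get_image("scene")
o=observe(); p=o["position"]; print(p,o["width"]*91.8,o["force"],o["ee_rot"])
brass(s,ds,p[:2],p[2]-.0107,"t6",32)
B=dot(s,"scene",[.4878,.1454,.0557],False); print(B)
print("delta",np.array([.4878,.1454])-p[:2],.102-p[2])
```

```text
[0.488  0.1464 0.1117] 28.239331528757514 [ 0.5096  0.8898 -1.5404] [-3.1099  0.3703 -0.0107]
collar n 94 slopes [-0.0622 -0.0099] meanz 0.10621490232359795 centre (0.4915781617164612, 0.14667348563671112) r 0.01887068897485733
tip [350.5675 211.5331]
collar [351.8098 201.3378]
ctop [352.0488 199.3762]
head [354.3787 180.2557]
blob 349 224 19 7 ell [357.1958 228.1495] ((6.272867202758789, 16.412521362304688), 94.89389038085938)
blob 358 212 22 7 ell [368.4579 215.0888] ((3.2643351554870605, 21.185062408447266), 105.1181640625)
blob 343 196 18 19 ell [351.0967 204.2122] ((13.986743927001953, 18.893396377563477), 26.027677536010742)
blob 349 178 11 10 ell [353.7497 182.1801] ((9.379020690917969, 10.409324645996094), 109.2821044921875)
(array([350.1689, 215.0472]), np.int32(524))
delta [-0.0002 -0.001 ] -0.009665293102187555
```

View pics/t6.png

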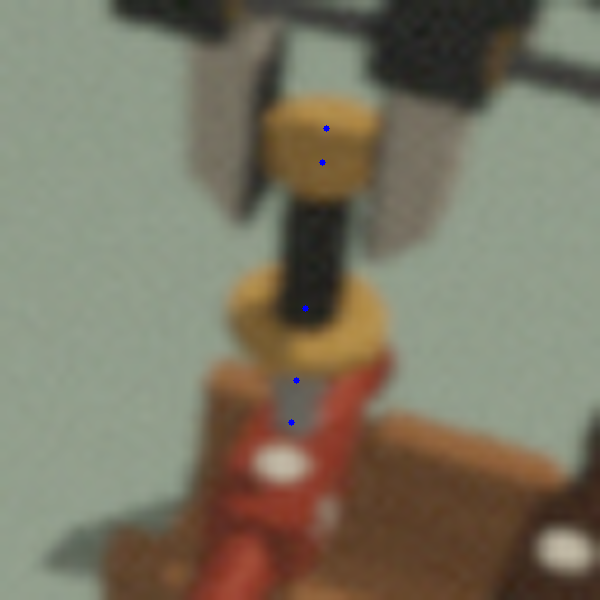

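Request:
step_arm(series=[[[0.02,-0.0002,-0.0015,0,0],[0.02,-0.0002,-0.0015,-0.004,0],[0.02,-0.0002,-0.0015,-0.008,0],[0.02,-0.0002,-0.0015,-0.011,0],[0.02,-0.0002,-0.0015,-0.013,0],[0.02,-0.0002,-0.0015,-0.014,0],[0.02,-0.0002,-0.0015,-0.015,0],[0.02,-0.0002,-0.0015,-0.016,0],[0.02,-0.0002,-0.0015,-0.0165,0],[0.02,-0.0002,-0.0015,-0.0165,0],[0.02,-0.0002,-0.0015,-0.0165,0]]])

```text
clock: 38.18
position: [0.4883, 0.1449, 0.0956]
ee_rot: [-3.11, 0.371, -0.012]
force: [-0.9, -1.0, 6.8]
width: 0.308
```

Request:
step_arm(series=[[[0.02,-0.0003,0.0003,-0.001,0],[0.02,-0.0003,0.0003,-0.0018,0],[0.02,-0.0003,0.0003,-0.0018,0],[0.02,-0.0003,0.0003,-0.0018,0],[0.02,-0.0003,0.0003,-0.0018,0],[0.02,-0.0003,0.0003,-0.0018,0],[0.02,-0.0003,0.0003,-0.0018,0],[0.02,-0.0003,0.0003,-0.0018,0],[0.02,-0.0003,0.0003,-0.0018,0]]])

```text
clock: 38.93
position: [0.4886, 0.1451, 0.0945]
ee_rot: [-3.109, 0.371, -0.014]
force: [-0.1, -2.0, 6.9]
width: 0.307
```

Run:
```python
from tilt import *
s,ds=eyes.get_image("scene")
o=observe(); p=o["position"]; print(p,o["width"]*91.8,o["force"],o["ee_rot"])
brass(s,ds,p[:2],p[2]-.0107,"t7",26)
```

```text
[0.4886 0.1451 0.0945] 28.68186388559003 [-0.5137 -1.0314  8.2655] [-3.1092  0.371  -0.0141]
collar n 106 slopes [-0.0603 -0.0253] meanz 0.08912532356940776 centre (0.49021270871162415, 0.14541186392307281) r 0.020579572767019272
tip [349.3329 216.9011]
collar [350.5342 206.9388]
ctop [350.7653 205.0226]
head [353.0164 186.354 ]
blob 349 226 20 5 ell [356.3944 228.558 ] ((3.8715460300445557, 19.30466651916504), 93.8133773803711)
blob 358 212 18 7 ell [367.2708 214.8182] ((3.3964478969573975, 19.06313133239746), 105.00542449951172)
blob 343 202 18 13 ell [351.1029 207.1048] ((11.308065414428711, 17.020767211914062), 75.74964141845703)
blob 347 184 12 10 ell [352.4583 188.0937] ((9.321097373962402, 10.46561050415039), 101.73045349121094)
```

View pics/t7.png

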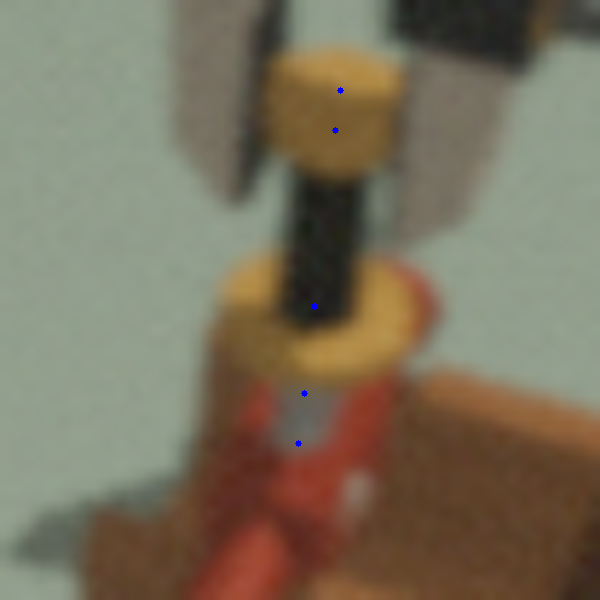

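Contact has been steady at about 9 N for over 0.7 s with the nose over the dot. Lifting straight up.

Request:
step_arm(series=[[[0.02,0,0,0.001,0],[0.02,0,0,0.003,0],[0.02,0,0,0.006,0],[0.02,0,0,0.01,0],[0.02,0,0,0.015,0],[0.02,0,0,0.02,0],[0.02,0,0,0.025,0],[0.02,0,0,0.028,0],[0.02,0,0,0.028,0],[0.02,0,0,0.028,0]]])

```text
clock: 39.82
position: [0.4887, 0.1451, 0.1227]
ee_rot: [-3.109, 0.371, -0.015]
force: [0.5, 0.3, -1.6]
width: 0.308
```

Run:
```python
from tilt import *
s,ds=eyes.get_image("scene");t,d=eyes.get_image("top")
o=observe(); p=o["position"]; print(p,o["width"]*91.8,o["force"],o["ee_rot"])
brass(s,ds,p[:2],p[2]-.0107,"t8",32)
alldots(t,s,{"gold":([.523,.291,.0557],True),"dark":([.5051,.2171,.0557],False),"red":([.4874,.1442,.0557],False)})
```

```text
[0.4884 0.145  0.1223] 28.464942936992138 [-0.9978 -0.2479 -1.4095] [-3.1093  0.3712 -0.0137]
collar n 87 slopes [-0.0313 -0.0377] meanz 0.11755906854613654 centre (0.49183163046836853, 0.14725446701049805) r 0.01876930333673954
tip [350.3513 208.2173]
collar [351.598  197.8729]
ctop [351.838  195.8823]
head [354.1774 176.4722]
blob 358 212 22 7 ell [368.3447 215.1212] ((3.380953311920166, 20.861557006835938), 105.06812286376953)
blob 345 193 15 11 ell [352.5013 197.5777] ((9.874526023864746, 14.167122840881348), 109.29315185546875)
blob 348 174 12 10 ell [353.6068 178.344 ] ((9.253998756408691, 11.019912719726562), 105.0626449584961)
gold top None scene (array([412.0771, 235.1888]), np.int32(47), array([0.5246, 0.2909]))
dark top None scene (array([379.9038, 225.2146]), np.int32(304), array([0.5067, 0.218 ]))
red top None scene (array([349.5804, 215.9702]), np.int32(420), array([0.4894, 0.1454]))
```

View pics/t8.png

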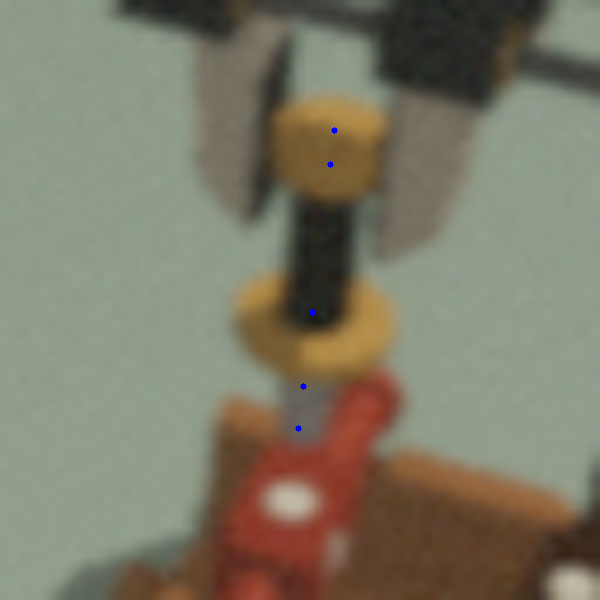

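Red is marked and hasn't moved. Next is dark at (0.5055, 0.218).

Request:
step_arm(series=[[[0.02,0.003,0.01,0.004,0],[0.02,0.007,0.03,0.004,0],[0.02,0.012,0.05,0.004,0],[0.02,0.016,0.067,0,0],[0.02,0.017,0.0726,-0.005,0],[0.02,0.017,0.0726,-0.01,0],[0.02,0.017,0.0726,-0.01,0],[0.02,0.017,0.0726,-0.01,0],[0.02,0.017,0.0726,-0.01,0]]])

```text
clock: 40.67
position: [0.5054, 0.2163, 0.1123]
ee_rot: [-3.11, 0.373, -0.013]
force: [-0.3, -0.7, -1.4]
width: 0.309
```

Run:
```python
from tilt import *
s,ds=eyes.get_image("scene")
o=observe(); p=o["position"]; print(p,o["width"]*91.8,o["force"],o["ee_rot"])
brass(s,ds,p[:2],p[2]-.0107,"t9",32)
B=dot(s,"scene",[.5055,.2181,.0557],False); print(B)
print("delta",np.array([.5055,.2181])-p[:2],.0956-p[2])
```

```text
[0.5055 0.2165 0.1125] 28.36966973595521 [ 0.3107  0.2822 -1.957 ] [-3.1095  0.3734 -0.0138]
collar n 101 slopes [-0.0422 -0.0487] meanz 0.10697197666761708 centre (0.5087549686431885, 0.21670153737068176) r 0.018125390633940697
tip [380.1203 220.3882]
collar [382.0641 210.1036]
ctop [382.4383 208.1234]
head [386.091  188.7971]
blob 350 224 21 16 ell [360.3431 231.3349] ((9.318655014038086, 24.415504455566406), 109.70526123046875)
blob 382 221 32 19 ell [397.4611 230.89  ] ((17.698118209838867, 36.410377502441406), 90.4668960571289)
blob 358 212 20 8 ell [367.5676 215.1209] ((3.830113172531128, 21.919870376586914), 104.30406188964844)
blob 375 205 16 12 ell [382.9343 210.0358] ((10.305803298950195, 14.9193115234375), 109.91360473632812)
blob 380 186 12 11 ell [385.3381 190.8348] ((9.293585777282715, 11.753652572631836), 99.5007553100586)
(array([379.9406, 225.2392]), np.int32(324))
delta [0.     0.0016] -0.016910856633918822
```

View pics/t9.png

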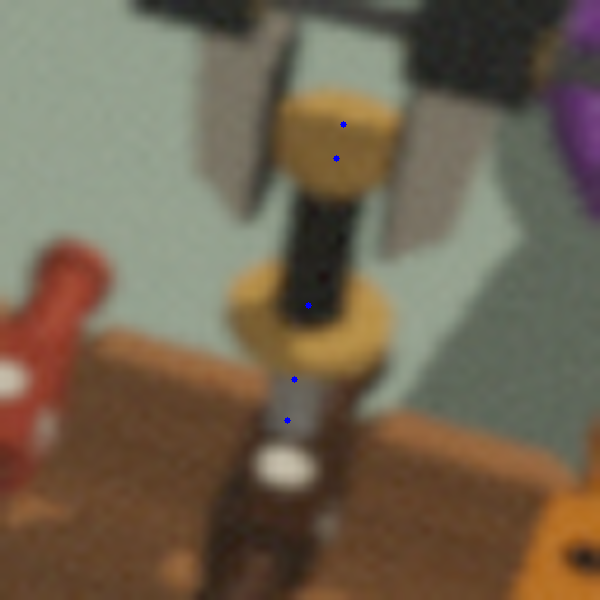

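Request:
step_arm(series=[[[0.02,0,0.0011,0,0],[0.02,0,0.0011,-0.004,0],[0.02,0,0.0011,-0.008,0],[0.02,0,0.0011,-0.011,0],[0.02,0,0.0011,-0.013,0],[0.02,0,0.0011,-0.0145,0],[0.02,0,0.0011,-0.016,0],[0.02,0,0.0011,-0.017,0],[0.02,0,0.0011,-0.0172,0],[0.02,0,0.0011,-0.0172,0],[0.02,0,0.0011,-0.0172,0]]])

```text
clock: 41.63
position: [0.5061, 0.2175, 0.0959]
ee_rot: [-3.109, 0.374, -0.016]
force: [-0.3, -1.2, 5.6]
width: 0.309
```

Request:
step_arm(series=[[[0.02,-0.0005,0.0003,-0.001,0],[0.02,-0.0005,0.0003,-0.002,0],[0.02,-0.0005,0.0003,-0.0025,0],[0.02,-0.0005,0.0003,-0.0025,0],[0.02,-0.0005,0.0003,-0.0025,0],[0.02,-0.0005,0.0003,-0.0025,0],[0.02,-0.0005,0.0003,-0.0025,0],[0.02,-0.0005,0.0003,-0.0025,0],[0.02,-0.0005,0.0003,-0.0025,0],[0.02,-0.0005,0.0003,-0.0025,0]]])

```text
clock: 42.47
position: [0.5063, 0.2177, 0.0943]
ee_rot: [-3.109, 0.374, -0.018]
force: [-1.5, -2.4, 7.5]
width: 0.306
```

Run:
```python
from tilt import *
s,ds=eyes.get_image("scene")
o=observe(); p=o["position"]; print(p,o["width"]*91.8,o["force"],o["ee_rot"])
brass(s,ds,p[:2],p[2]-.0107,"t10",26)
```

```text
[0.5063 0.2177 0.0942] 28.808790986160513 [-1.106  -1.5796  8.232 ] [-3.1087  0.3741 -0.0177]
collar n 121 slopes [-0.0599 -0.0005] meanz 0.08873100117398121 centre (0.5070369243621826, 0.21823512017726898) r 0.020872635766863823
tip [379.5629 226.3574]
collar [381.4711 216.328 ]
ctop [381.8385 214.3975]
head [385.4213 195.5668]
blob 382 231 25 9 ell [396.4309 235.9717] ((7.442259788513184, 25.270418167114258), 84.03861999511719)
blob 355 225 16 13 ell [361.7552 230.983 ] ((8.74384880065918, 17.053613662719727), 106.25028991699219)
blob 358 211 49 18 ell [383.9205 217.9176] ((10.893619537353516, 45.006797790527344), 104.58876037597656)
blob 379 193 13 10 ell [384.7571 197.4243] ((9.185341835021973, 11.90805435180664), 100.06022644042969)
```

View pics/t10.png

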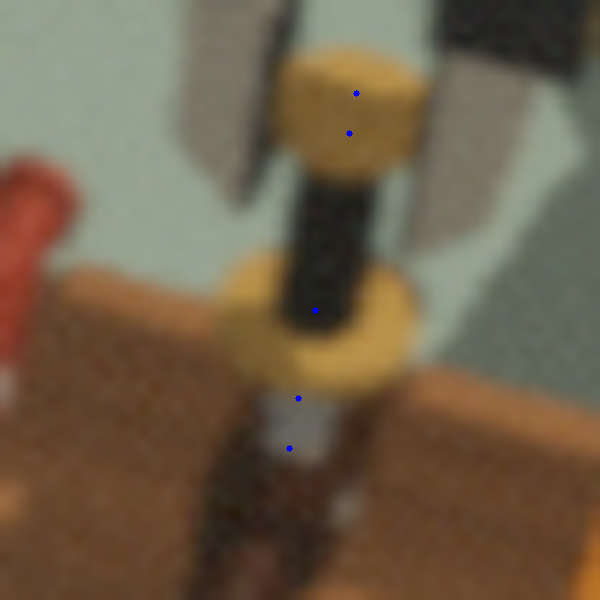

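Steady at about 9 N on dark. Lifting straight up.

Request:
step_arm(series=[[[0.02,0,0,0.001,0],[0.02,0,0,0.003,0],[0.02,0,0,0.006,0],[0.02,0,0,0.01,0],[0.02,0,0,0.015,0],[0.02,0,0,0.02,0],[0.02,0,0,0.025,0],[0.02,0,0,0.03,0],[0.02,0,0,0.03,0],[0.02,0,0,0.03,0],[0.02,0,0,0.036,0],[0.02,0,0,0.036,0]]])

```text
clock: 43.52
position: [0.5065, 0.2178, 0.131]
ee_rot: [-3.108, 0.374, -0.019]
force: [-0.7, -0.1, -2.0]
width: 0.309
```

Run:
```python
from tilt import *
s,ds=eyes.get_image("scene")
o=observe(); p=o["position"]; print(p,o["width"]*91.8,o["force"],o["ee_rot"])
print(dot(s,"scene",[.5055,.2181,.0557],False))
# stand slot orientation/position from depth in scene
C=cloud("scene",ds)[225:295,215:290]; H=hsv(s)[225:295,215:290]
Q=C.reshape(-1,3); Q=Q[(np.abs(Q[:,2]-.05)<.005)&(np.hypot(Q[:,0]-.667,Q[:,1]+.054)<.06)]
r=cv2.minAreaRect(Q[:,:2].astype(np.float32)); print("stand top",len(Q),r)
t,d=eyes.get_image("top")
C=cloud("top",d)[130:180,265:325].reshape(-1,3); Q2=C[(np.abs(C[:,2]-.05)<.006)]
print("top",len(Q2),cv2.minAreaRect(Q2[:,:2].astype(np.float32)))
a=np.radians(-10);ex_=np.array([np.cos(a),np.sin(a)]);ey_=np.array([-ex_[1],ex_[0]])
for nm,q,off in (("scene",Q,[-.0017,0]),("top",Q2,[.0003,0])):
    r=q[:,:2]+off-np.array([.6657,-.0525]); x=r@ex_*1e3;y=r@ey_*1e3
    print(nm,"x",x.min(),x.max(),"y",y.min(),y.max())
    for lo in range(-40,30,10):
        b=np.sort(y[(x>=lo)&(x<lo+10)]); 
        if len(b)>5: g=np.diff(b); i=g.argmax(); print(lo,len(b),"gap",b[i],b[i+1])
cv2.imwrite("pics/s1.png",np.hstack([cv2.resize(t[130:180,260:320,::-1],(400,333),interpolation=cv2.INTER_CUBIC),cv2.resize(s[235:290,220:286,::-1],(400,333),interpolation=cv2.INTER_CUBIC)]))
```

```text
[0.5065 0.2179 0.1307] 28.038879707840167 [ 0.3431  0.3039 -2.0047] [-3.1083  0.3741 -0.0186]
(array([379.9035, 225.2454]), np.int32(324))
stand top 560 ((0.6693873405456543, -0.05418773740530014), (0.07394485920667648, 0.06158923730254173), 77.3118667602539)
top 333 ((0.667547345161438, -0.05466989800333977), (0.07166042178869247, 0.06271036714315414), 79.3073501586914)
scene x -29.41835204691872 33.546313801653625 y -38.515004326489745 35.56230253009947
-30 62 gap -12.506040765894527 11.793606887616733
-20 78 gap -13.306892934239215 11.607212626409048
-10 80 gap -12.423158258300873 10.861752464057208
0 79 gap -12.78686936841806 10.989999893547859
10 91 gap -11.831842364118474 -3.9232295081102886
20 123 gap -11.573013781540704 -9.528651594385266
top x -29.101662815834782 33.83799939674702 y -37.9257022565214 34.30160403685918
-30 42 gap -13.867220700390085 10.920852290621447
-20 51 gap -14.513554697181355 10.428858982308938
-10 48 gap -13.873455900867468 10.803118750033
0 50 gap -14.478316129648833 10.705050776286642
10 48 gap -14.92582390113449 10.007308287476546
20 73 gap 27.359678689542843 30.099014011994644
```

View pics/s1.png

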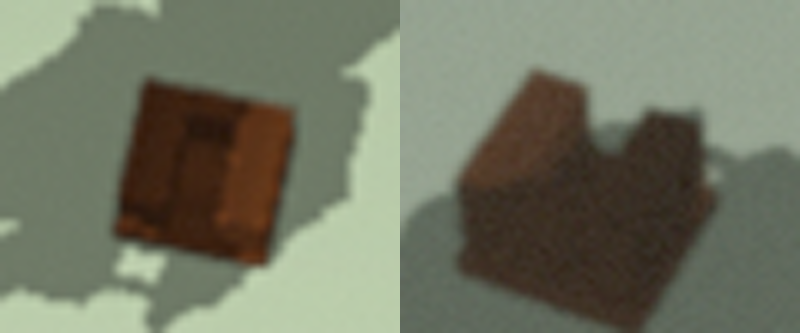

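All three are marked and the slot is clear. I'll carry the punch back to the stand; the slot's centre line measures about 1 mm to −y of where I picked it up.

Request:
step_arm(series=[[[0.02,0.005,-0.008,0.004,0],[0.02,0.015,-0.025,0.008,0],[0.02,0.03,-0.05,0.008,0],[0.02,0.045,-0.075,0.008,0],[0.02,0.06,-0.1,0.008,0],[0.02,0.075,-0.125,0.008,0],[0.02,0.09,-0.15,0.008,0],[0.02,0.105,-0.175,0.008,0],[0.02,0.12,-0.2,0.008,0],[0.02,0.135,-0.225,0.008,0],[0.02,0.148,-0.25,0.005,0],[0.02,0.156,-0.266,0,0],[0.02,0.159,-0.2712,0,0],[0.02,0.159,-0.2712,0,0],[0.02,0.159,-0.2712,0,0],[0.02,0.159,-0.2712,0,0],[0.02,0.159,-0.2712,0,0]]])

```text
clock: 45.03
position: [0.6652, -0.0515, 0.1308]
ee_rot: [-3.108, 0.37, -0.018]
force: [-0.3, -0.5, -1.5]
width: 0.312
```

Run:
```python
from tilt import *
s,ds=eyes.get_image("scene")
o=observe(); p=o["position"]; print(p,o["width"]*91.8,o["force"],o["ee_rot"])
brass(s,ds,p[:2],p[2]-.0107,"t11",45)
```

```text
[ 0.6652 -0.0517  0.1308] 28.348966325636813 [ 0.6833  0.3623 -2.177 ] [-3.1081  0.3708 -0.0184]
collar n 112 slopes [-0.0221 -0.0231] meanz 0.1260686322412603 centre (0.667609691619873, -0.0497378334403038) r 0.0186849944293499
tip [249.0981 246.3401]
collar [247.995  235.7489]
ctop [247.7821 233.7047]
head [245.6955 213.6701]
blob 241 230 16 12 ell [248.4377 235.1371] ((11.841572761535645, 15.116952896118164), 86.0486831665039)
blob 240 211 10 11 ell [244.251 216.057] ((8.452215194702148, 11.359076499938965), 148.3300018310547)
```

View pics/t11.png

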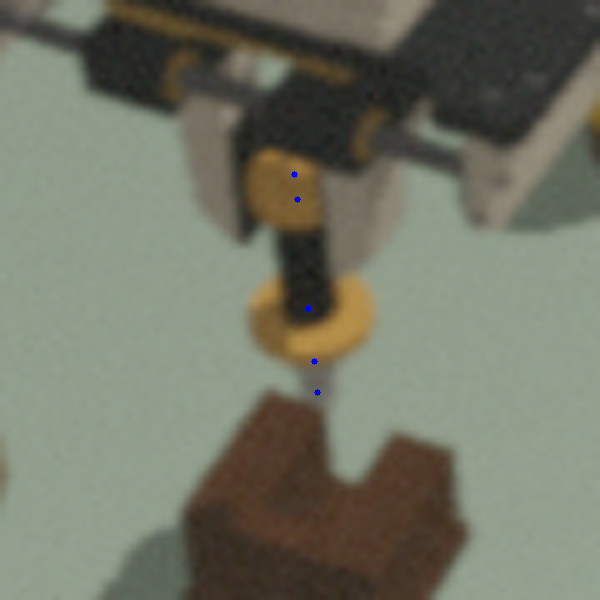

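Request:
step_arm(series=[[[0.02,0.0003,-0.0016,0,0],[0.02,0.0003,-0.0016,-0.01,0],[0.02,0.0003,-0.0016,-0.02,0],[0.02,0.0003,-0.0016,-0.03,0],[0.02,0.0003,-0.0016,-0.04,0],[0.02,0.0003,-0.0016,-0.048,0],[0.02,0.0003,-0.0016,-0.055,0],[0.02,0.0003,-0.0016,-0.06,0],[0.02,0.0003,-0.0016,-0.064,0],[0.02,0.0003,-0.0016,-0.066,0],[0.02,0.0003,-0.0016,-0.066,0],[0.02,0.0003,-0.0016,-0.066,0]]])

```text
clock: 46.08
position: [0.6658, -0.0533, 0.0651]
ee_rot: [-3.108, 0.371, -0.019]
force: [0.2, 0.2, -2.2]
width: 0.31
```

Run:
```python
from tilt import *
s,ds=eyes.get_image("scene")
o=observe(); p=o["position"]; print(p,o["width"]*91.8,o["force"],o["ee_rot"])
brass(s,ds,p[:2],p[2]-.0107,"t12",32)
```

```text
[ 0.6659 -0.0533  0.0653] 28.552872529462697 [-0.2863 -0.5002 -1.9637] [-3.108   0.3708 -0.0196]
collar n 144 slopes [ 0.0461 -0.0435] meanz 0.05909358979846813 centre (0.6640962958335876, -0.057601116597652435) r 0.02463984303176403
tip [250.4296 266.6159]
collar [249.4104 257.0063]
ctop [249.214  255.1541]
head [247.2934 237.0446]
blob 240 251 20 13 ell [249.4268 257.1248] ((12.151765823364258, 18.41130256652832), 103.65689849853516)
blob 241 235 10 10 ell [245.6256 240.0841] ((7.048828125, 10.87193775177002), 130.45315551757812)
```

View pics/t12.png

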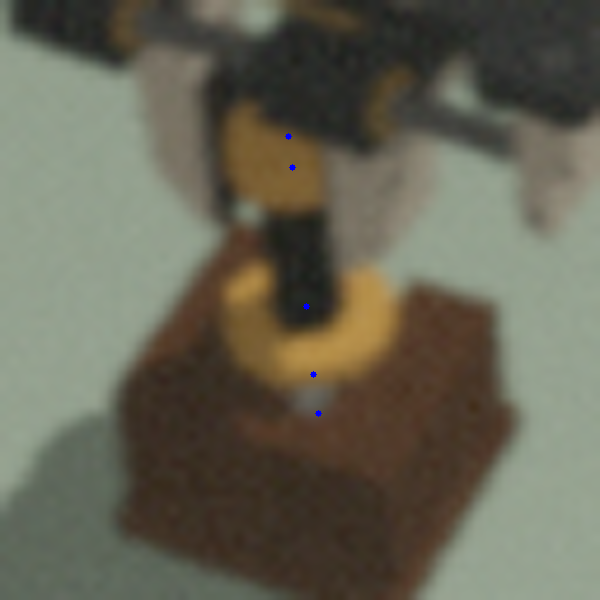

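In the slot with no side force. Lowering the last few mm onto the arms.

Request:
step_arm(series=[[[0.02,0,0,-0.002,0],[0.02,0,0,-0.004,0],[0.02,0,0,-0.005,0],[0.02,0,0,-0.0055,0],[0.02,0,0,-0.0055,0],[0.02,0,0,-0.0055,0]]])

```text
clock: 46.63
position: [0.6666, -0.0533, 0.0605]
ee_rot: [-3.108, 0.371, -0.022]
force: [-0.4, -0.8, 5.3]
width: 0.307
```

Request:
step_arm(series=[[[0.02,0,0,0.0005,0],[0.032,0,0,0.0005,0],[0.04,0,0,0.0005,0],[0.05,0,0,0.0005,0],[0.05,0,0,0.0005,0],[0.05,0,0,0.0005,0],[0.05,0,0,0.0005,0]]])

```text
clock: 47.22
position: [0.6665, -0.0533, 0.061]
ee_rot: [-3.108, 0.371, -0.022]
force: [0.1, 0.4, 0.3]
width: 0.543
```

Run:
```python
from tilt import *
s,ds=eyes.get_image("scene")
o=observe(); p=o["position"]; print(p,o["width"]*91.8,o["force"],o["ee_rot"])
cv2.imwrite("pics/t13.png",cv2.resize(s[205:290,205:290,::-1],(600,600),interpolation=cv2.INTER_CUBIC))
```

```text
[ 0.6665 -0.0533  0.061 ] 49.831895322418205 [-0.1777 -0.2936 -0.2291] [-3.1079  0.3707 -0.0218]
```

View pics/t13.png

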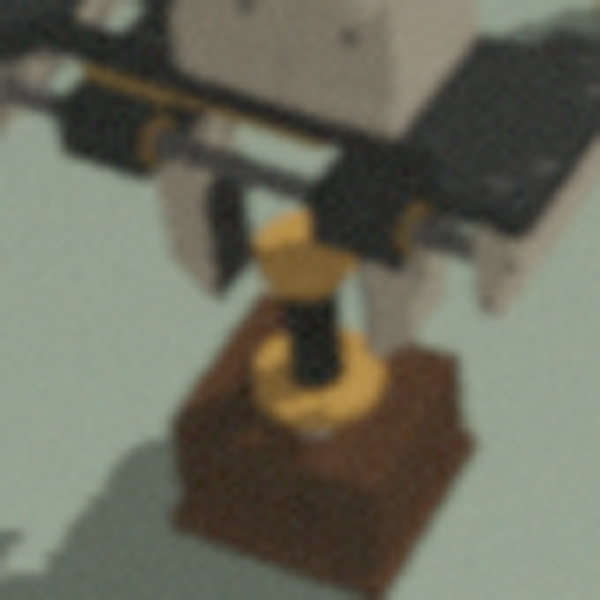

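The punch hangs free and upright between the open fingers. I'll go straight up and clear so I can check everything.

Request:
step_arm(series=[[[0.05,0,0,0.01,0],[0.05,0,0,0.025,0],[0.05,0,0,0.045,0],[0.05,0,0,0.075,0],[0.05,0,0,0.11,0],[0.05,0,0,0.14,0],[0.05,-0.03,-0.03,0.15,0],[0.05,-0.06,-0.06,0.15,0],[0.05,-0.09,-0.09,0.15,0],[0.05,-0.12,-0.12,0.15,0],[0.05,-0.15,-0.15,0.15,0],[0.05,-0.18,-0.18,0.15,0],[0.05,-0.21,-0.2,0.15,0],[0.05,-0.24,-0.22,0.15,0],[0.05,-0.24,-0.25,0.15,0],[0.05,-0.24,-0.28,0.15,0],[0.05,-0.24,-0.28,0.15,0],[0.05,-0.24,-0.28,0.15,0]]])

```text
clock: 48.77
position: [0.426, -0.3351, 0.2117]
ee_rot: [-3.108, 0.376, -0.023]
force: [-0.4, 0.2, -0.0]
width: 0.547
```

Run:
```python
from tilt import *
t,d,s,ds=rackview("f1")
o=observe(); print(o["clock"],o["position"])
alldots(t,s,{"gold":([.523,.291,.0557],True),"dark":([.5051,.2171,.0557],False),"red":([.4874,.1442,.0557],False)})
for k,v in kens(t,(135,165,250,250),.0557,.0427).items(): print(k,v["area"],v["yaw"])
for cn,dd,(x0,y0,x1,y1) in (("top",d,(265,130,325,180)),("scene",ds,(220,225,285,295))):
    P=cloud(cn,dd)[y0:y1,x0:x1].reshape(-1,3)
    for lo,hi in ((.053,.062),(0.107,0.12)):
        Q=P[(P[:,2]>lo)&(P[:,2]<hi)&(P[:,0]>.6)&(P[:,0]<.72)]
        print(cn,lo,len(Q),Q[:,2].mean(),cv2.minEnclosingCircle(Q[:,:2].astype(np.float32)))
brass(s,ds,[.6665,-.0533],.05,"f2",32)
```

```text
48.8667 [ 0.4268 -0.3325  0.2113]
gold top (array([175.1488, 195.3988]), np.int32(63), array([0.523 , 0.2912])) scene (array([412.1288, 235.2019]), np.int32(65), array([0.5246, 0.291 ]))
   tri [0.5232 0.2913 0.0545] 0.07464391914393786
dark top (array([198.9362, 201.6705]), np.int32(286), array([0.5054, 0.218 ])) scene (array([379.887 , 225.2339]), np.int32(271), array([0.5068, 0.2179]))
   tri [0.5056 0.2181 0.0547] 0.05087151724862338
red top (array([222.7671, 208.0392]), np.int32(271), array([0.4876, 0.1452])) scene (array([349.5382, 215.955 ]), np.int32(406), array([0.4894, 0.1453]))
   tri [0.4879 0.1453 0.0543] 0.03825029575489225
gold 1295 68.68553784446267
red 305 166.31910147699597
dark 280 166.5617434256336
top 0.053 104 0.05639288914060909 ((0.6679612398147583, -0.05978362634778023), 0.04021167382597923)
top 0.107 78 0.1122487068785598 ((0.6659606695175171, -0.05396633967757225), 0.014985418878495693)
scene 0.053 141 0.055819239034112525 ((0.6666706204414368, -0.05393991991877556), 0.02043980360031128)
scene 0.107 127 0.11093004748471821 ((0.6685119867324829, -0.05289681255817413), 0.014839193783700466)
collar n 138 slopes [ 0.0146 -0.0436] meanz 0.05475312603871801 centre (0.664355456829071, -0.05568114295601845) r 0.023420095443725586
tip [250.4964 268.159 ]
collar [249.4817 258.6126]
ctop [249.2861 256.7727]
head [247.3743 238.786 ]
blob 241 252 19 14 ell [249.819  258.0906] ((12.479355812072754, 17.47698211669922), 100.07156372070312)
blob 242 236 12 11 ell [247.6973 240.8238] ((10.558597564697266, 11.1748046875), 74.11730194091797)
```

View pics/f1.png

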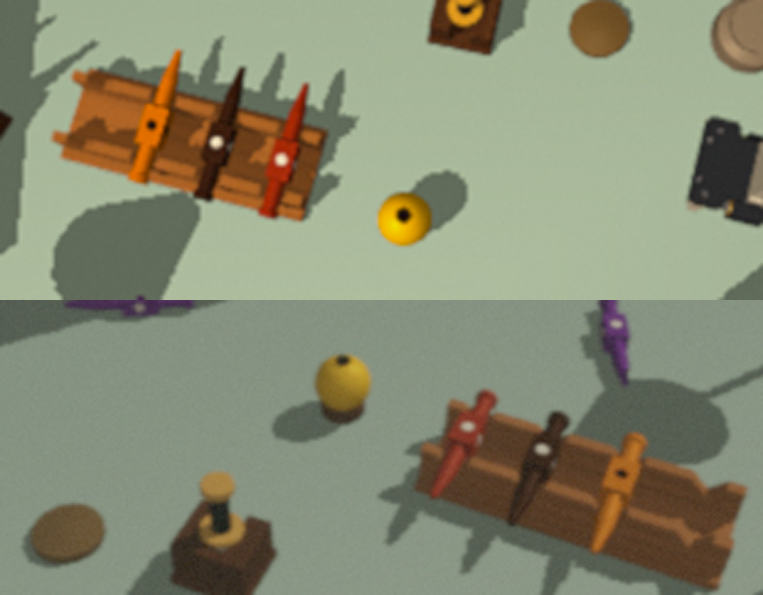

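View pics/f2.png

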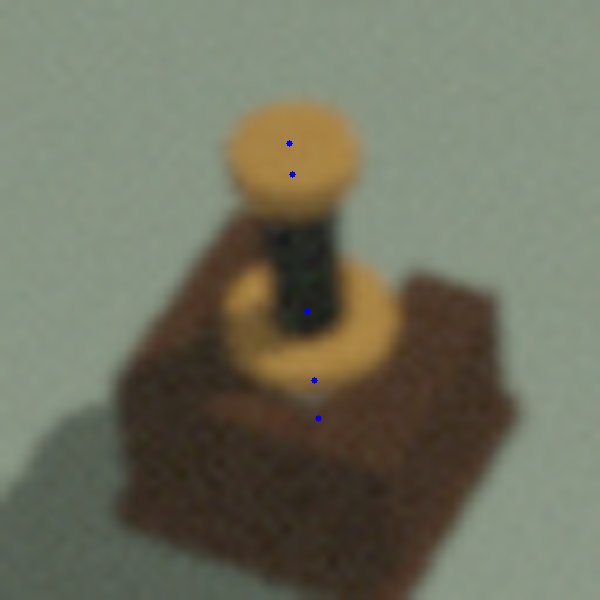

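The three kens sit level in their saddles, the punch hangs upright in its slot, and the ball, disk and jar haven't moved. Handing in.

Run:
```python
from cell import arm
print(arm.sign_off())
```

```text
the job is handed in; nothing more can be done
None
```

The job is handed in at about 49 s of the 210 s allowed. Gold, red and dark are laid in saddles 2, 0 and 1, and were pressed in the order gold, red, dark. The pale ken was absent: the tray held only rods.

**Presses:** Each push peaked at about 9–10 N, was held well over 0.3 s, and came straight up. Gold's first stretch of holding was nearer 7–8 N. These forces come from the wrist reading, corrected by about 1.4 N for the weight of the punch.

**Final checks:**
- **Kens:** The dots triangulate at gold (0.523, 0.291), red (0.488, 0.145) and dark (0.506, 0.218), within about 1.5 mm of the saddles and all level. Red and dark are in line with the rack to within 0.5°.
- **Punch:** It hangs upright in its stand, head centre about (0.666, −0.054).
- **Left alone:** The ball, horn disk and jar looked unmoved.

**What went wrong or disagreed:**
- **Height reading:** The reported TCP height read about 41 mm low against the cameras, so the first grasp closed on air. I corrected for it from then on.
- **Gold shifted:** It was knocked about 9 mm along its saddle while I was away, and I re-centred it before marking.
- **Punch grip:** Closing on the black grip caught the wider head instead, so I held the punch by its head.
- **Measurement scatter:** The colour-mask yaw for gold failed because it merged with the rack, so gold's alignment was judged by eye. The two cameras differ by about 2 mm in x. The collar-tilt estimate is noisy at about 0.05 rad.

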